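# Re-rack four eyepieces in order and close the storage stand

### The job

Move the four eyepieces from the grey inspection rack into the four bays of the wooden storage stand's lower tier, upright and in the same order as they stand in the rack, counting from the yellow end on both. Then lift the upper tray by its handle and set it on the stand so that all four corner holes drop over their posts and it sits fully down. The eyepieces are glass: do not drop them or tip them over, and do not drop the tray.

Things in the scene. Friction and masses are not known exactly. Their poses are not given: they have to be found in the camera images.
- eye_red (a point): Eyepiece with a red ring and red top around a dark lens, loose, upright in a bay of the grey inspection rack. Black round body 40 mm in diameter, 54 mm tall overall; its lowest 10 mm is a steel barrel 32 mm in diameter; 120 g. The point is its centre, 27 mm above its underside; z up, yaw means nothing.
- eye_yellow (a point): Eyepiece with a yellow ring and yellow top around a dark lens, loose, upright in a bay of the grey inspection rack. Black round body 38 mm in diameter, 52 mm tall overall; its lowest 10 mm is a steel barrel 32 mm in diameter; 120 g. The point is its centre, 26 mm above its underside; z up, yaw means nothing.
- eye_green (a point): Eyepiece with a green ring and green top around a dark lens, loose, upright in a bay of the grey inspection rack. Black round body 36 mm in diameter, 50 mm tall overall; its lowest 10 mm is a steel barrel 32 mm in diameter; 120 g. The point is its centre, 25 mm above its underside; z up, yaw means nothing.
- eye_blue (a point): Eyepiece with a blue ring and blue top around a dark lens, loose, upright in a bay of the grey inspection rack. Black round body 34 mm in diameter, 48 mm tall overall; its lowest 10 mm is a steel barrel 32 mm in diameter; 120 g. The point is its centre, 24 mm above its underside; z up, yaw means nothing.
- tag_red: Red card tag, 36 x 20 x 1.6 mm, fixed on the rack's sill beside the bay where the red eyepiece starts. Origin: centre of its underside. x runs along the rack's row from its first end (yellow end plate) to its last (black end plate); y points to the bay, centre 52 mm away. Rack: fixed, 276 x 108 mm, four bays at 60 mm pitch, floor 10 mm and walls 20 mm above the table.
- tag_yellow: Yellow card tag, 36 x 20 x 1.6 mm, fixed on the rack's sill beside the bay where the yellow eyepiece starts. Origin: centre of its underside. x runs along the rack's row from its first end (yellow end plate) to its last (black end plate); y points to the bay, centre 52 mm away. The rack's bay floor is 10 mm, its walls 20 mm above the table.
- tag_green: Green card tag, 36 x 20 x 1.6 mm, fixed on the rack's sill beside the bay where the green eyepiece starts. Origin: centre of its underside. x runs along the rack's row from its first end (yellow end plate) to its last (black end plate); y points to the bay, centre 52 mm away.
- tag_blue: Blue card tag, 36 x 20 x 1.6 mm, fixed on the rack's sill beside the bay where the blue eyepiece starts. Origin: centre of its underside. x runs along the rack's row from its first end (yellow end plate) to its last (black end plate); y points to the bay, centre 52 mm away.
- stand: Wooden lower tier, fixed, 304 x 100 mm. Origin: centre of its underside; z up; x along the row from its first end (yellow strip) to its last. Bay centres x = -90 (first), -30, 30, 90 mm, y = 0; bays 57 x 60 mm inside, floor 10 mm, walls 20 mm up. Steel posts at x = +-140, y = +-38 mm: a 20 mm collar, top 74 mm up, then an 8 mm pin, tapered to 3 mm at its tip 92 mm up.
- tray_handle (a point): Upper tier's bridge handle: dark bar 104 mm along x, 12 wide, 16 high; the point is its centre, 52 mm above the underside of the tray's middle, z up. Loose wooden tray 304 x 100 mm, 6 mm plate, 380 g, flat on the table; 14 mm corner holes at x = +-140, y = +-38 mm. Fits either way round; seated on the collars, the point is 126 mm above the stand's origin.

How it is judged:
On the way, in this order (a step that is already met when the one before it is completed fails the run):
1. all four eyepieces stand in the lower tier's bays, in the rack's order from the yellow end (((x of each of tag_yellow, tag_green, tag_blue in the frame of tag_red above -0.03 m and x of eye_red in the frame of stand between -0.104 and -0.076 m) or (x of any of tag_yellow, tag_green, tag_blue in the frame of tag_red below -0.03 m and x of each of tag_yellow, tag_green, tag_blue in the frame of tag_red above -0.09 m and x of eye_red in the frame of stand between -0.044 and -0.016 m) or (x of any of tag_yellow, tag_green, tag_blue in the frame of tag_red below -0.09 m and x of each of tag_yellow, tag_green, tag_blue in the frame of tag_red above -0.15 m and x of eye_red in the frame of stand between 0.016 and 0.044 m) or (x of any of tag_yellow, tag_green, tag_blue in the frame of tag_red below -0.15 m and x of eye_red in the frame of stand between 0.076 and 0.104 m)) and y of eye_red in the frame of stand between -0.015 and 0.015 m and z of eye_red in the frame of stand between 0.032 and 0.042 m and angle between each of eye_red, eye_yellow, eye_green, eye_blue's own z axis and vertical below 0.12 rad and ((x of each of tag_red, tag_green, tag_blue in the frame of tag_yellow above -0.03 m and x of eye_yellow in the frame of stand between -0.104 and -0.076 m) or (x of any of tag_red, tag_green, tag_blue in the frame of tag_yellow below -0.03 m and x of each of tag_red, tag_green, tag_blue in the frame of tag_yellow above -0.09 m and x of eye_yellow in the frame of stand between -0.044 and -0.016 m) or (x of any of tag_red, tag_green, tag_blue in the frame of tag_yellow below -0.09 m and x of each of tag_red, tag_green, tag_blue in the frame of tag_yellow above -0.15 m and x of eye_yellow in the frame of stand between 0.016 and 0.044 m) or (x of any of tag_red, tag_green, tag_blue in the frame of tag_yellow below -0.15 m and x of eye_yellow in the frame of stand between 0.076 and 0.104 m)) and y of eye_yellow in the frame of stand between -0.015 and 0.015 m and z of eye_yellow in the frame of stand between 0.031 and 0.041 m and ((x of each of tag_red, tag_yellow, tag_blue in the frame of tag_green above -0.03 m and x of eye_green in the frame of stand between -0.104 and -0.076 m) or (x of any of tag_red, tag_yellow, tag_blue in the frame of tag_green below -0.03 m and x of each of tag_red, tag_yellow, tag_blue in the frame of tag_green above -0.09 m and x of eye_green in the frame of stand between -0.044 and -0.016 m) or (x of any of tag_red, tag_yellow, tag_blue in the frame of tag_green below -0.09 m and x of each of tag_red, tag_yellow, tag_blue in the frame of tag_green above -0.15 m and x of eye_green in the frame of stand between 0.016 and 0.044 m) or (x of any of tag_red, tag_yellow, tag_blue in the frame of tag_green below -0.15 m and x of eye_green in the frame of stand between 0.076 and 0.104 m)) and y of eye_green in the frame of stand between -0.015 and 0.015 m and z of eye_green in the frame of stand between 0.03 and 0.04 m and ((x of each of tag_red, tag_yellow, tag_green in the frame of tag_blue above -0.03 m and x of eye_blue in the frame of stand between -0.104 and -0.076 m) or (x of any of tag_red, tag_yellow, tag_green in the frame of tag_blue below -0.03 m and x of each of tag_red, tag_yellow, tag_green in the frame of tag_blue above -0.09 m and x of eye_blue in the frame of stand between -0.044 and -0.016 m) or (x of any of tag_red, tag_yellow, tag_green in the frame of tag_blue below -0.09 m and x of each of tag_red, tag_yellow, tag_green in the frame of tag_blue above -0.15 m and x of eye_blue in the frame of stand between 0.016 and 0.044 m) or (x of any of tag_red, tag_yellow, tag_green in the frame of tag_blue below -0.15 m and x of eye_blue in the frame of stand between 0.076 and 0.104 m)) and y of eye_blue in the frame of stand between -0.015 and 0.015 m and z of eye_blue in the frame of stand between 0.029 and 0.039 m), for 0.2 s.
2. the upper tray sits fully down on the four posts (x of tray_handle in the frame of stand between -0.007 and 0.007 m and y of tray_handle in the frame of stand between -0.007 and 0.007 m and z of tray_handle in the frame of stand between 0.122 and 0.13 m and angle between the x axis of tray_handle and the x axis of stand, either way round below 0.06 rad and angle between tray_handle's own z axis and vertical below 0.04 rad), for 0.2 s.
At the end, for the whole second after the job is handed in: Each eyepiece upright (0.12 rad) on the floor of the bay whose number from the yellow end is its tag's on the rack: 14 mm along the row, 15 mm across, 5 mm in height. Tray on all four collars: 7 mm in x and y, 4 mm in height, 0.06 rad in yaw, level to 0.04 rad. All released, below 0.02 m/s (all of step 1 and all of step 2 and linear speed of each of eyepiece_red, eyepiece_yellow, eyepiece_green, eyepiece_blue, upper_tray below 0.02 m/s); the robot touches nothing.
It fails at once if an eyepiece is tipped by more than 0.7 rad (angle between any of eye_red, eye_yellow, eye_green, eye_blue's own z axis and vertical above 0.7 rad).
It fails at once if an eyepiece or the tray is dropped (falls freely, faster than 0.75 m/s, about 3 cm) ((linear speed of eyepiece_red above 0.75 m/s and contact force between eyepiece_red and the fingers below 0.05 N) or (linear speed of eyepiece_yellow above 0.75 m/s and contact force between eyepiece_yellow and the fingers below 0.05 N) or (linear speed of eyepiece_green above 0.75 m/s and contact force between eyepiece_green and the fingers below 0.05 N) or (linear speed of eyepiece_blue above 0.75 m/s and contact force between eyepiece_blue and the fingers below 0.05 N) or (linear speed of upper_tray above 0.75 m/s and contact force between upper_tray and the fingers below 0.05 N)).
It also fails if it takes over 118 s, if anything falls off the work surface, if the arm or the gripper's body presses on something with over 40 N, if the wrist force passes 120 N, or if a joint passes its speed limit or range.

### The arm

A 6-joint arm with a two-finger parallel gripper is mounted at the origin on the work surface. World frame = base frame: x ahead of the robot, y to its left, z up, the work surface at z = 0. Lengths are in m, angles in rad, forces in N, time in s.
With the tool pointing down it reaches from about 0.3 to 0.875 m from the base axis. Payload 6.4 kg.
Tool frame: the origin (TCP) lies midway between the tips of the shut fingers; the grasp point (between the pads) lies 19 mm behind it; x points along the fingers, y is the direction in which the jaws open and shut, and the axes are right-handed (so a half turn about x gives the same grasp; the last joint's range is limited). The gripper opens to 85 mm and grips with 20 to 120 N. Pads are 22 mm wide; open, the fingers measure 114 mm over their backs; the gripper's body (76 mm by 85 mm) begins 54 mm behind the grasp point. The pads swing forward as they close: fully open they stand 13 mm farther back than shut.
Start: joints at [1.073, 0.181, 1.607, -0, 1.354, -0.206], TCP at [0.165, 0.551, 0.198] pointing down, gripper open.
Joint ranges: [-2.99, 2.99], [-0.89, 2.07], [0.3, 2.58], [-1.14, 4.28], [0, 2.63], [-3.12, 3.12]. Speed limits (rad/s): [2.57, 2.57, 3.01, 3.14, 3.14, 3.14].

### API

Orientations are given as a unit quaternion [w, x, y, z].
In Python, from bench import ctrl gives the robot as it stands.
- The arm moves only by the tool servo_tool, never from a script. Its argument "targets" is a list of rows, each a list of 7 numbers: the turn, a rotation vector about the tool's x, y, z in rad, then the shift along the tool's x, y, z in mm, then the opening, from -1 (shut) to 1 (fully open). A call has exactly 8 rows; each row is the pose to reach, as a shift and turn from the pose measured when the call began, along the tool's axes at that moment; what a row does not reach only later rows make up. A row lasts 1/8 s, in which the tool goes at most 62.5 mm and 10.7 degrees, less where a joint would pass 70% of its speed; a pose out of reach is approached as far as the arm can. A call with a gripper value outside its range is refused whole. The fingers move at their own pace and stop on an object; the grip force is fixed at half the most. Time passes only in rows, so rows that repeat a pose let the fingers close, or fill a call up. It gives the time, the measured TCP pose, the force and the opening at its end, in the units of the state.
- ctrl.get_obs(): the state, without advancing time (a new reading comes with each control period).
- ctrl.camera(name): name is "scene" or "top"; returns a dict with "pixels" (480x640x3 uint8, blue, green, red), "intrinsics" (3x3 intrinsics, pixels), "R" (3x3) and "t" (3): a world point X has camera coordinates R X + t. Camera axes: x right, y down, z forward; pixel columns grow to the right and rows downward; lengths in m; the calibration is good to about 2 mm. A picture is of the moment at which its call begins. There is no depth.
- ctrl.hand_in(): hands the job in, once; it reports no verdict.
The state is a dict: "time_s": time; "q": joint angles; "dq": joint speeds; "joint_efforts": joint torques, N m; "eef_pos": TCP position; "eef_rot": TCP orientation; "wrist_force": force on the tool from outside, world axes, zero at the start; "torque": the same for the moment, N m; "opening": opening from 0.0 (shut) to 1.0 (fully open).
Only numpy, scipy, OpenCV 4.12 (cv2) and the standard library are available. Lean on these libraries where they do the work, as an engineer would, in place of code of your own. Each camera call takes 0.05 s, during which the arm holds its last target.

## Working session

There is one attempt and no reset: what is moved stays moved. The work goes in short steps, Python scripts to look and compute and a tool call to move; the robot and the scene stay as the last step left them, time stands still between calls to the robot, and variables do not carry over. Pictures are saved under pics/ and viewed, and the job is handed in when it is done.

Besides the shell and the picture viewer there is one more tool, called after "Call:" as name(argument=value, ...) on one line, values as JSON. servo_tool: Moves the arm, as the interface text tells. Its arguments: {"type":"object","properties":{"targets":{"type":"array","items":{"type":"array","items":{"type":"number"}}}},"required":["targets"]}

```bash
mkdir -p pics
python3 - <<'E'
from bench import ctrl
import cv2,pickle
o=ctrl.get_obs();print(o)
d={}
for n in("scene","top"):
    c=ctrl.camera(n);d[n]=c;cv2.imwrite(f"pics/{n}0.png",c["pixels"]);print(n,c["intrinsics"],c["R"],c["t"])
pickle.dump(d,open("cams.pkl","wb"))
E
```

```text
{'time_s': 0.0, 'q': array([ 1.07267589e+00,  1.81546413e-01,  1.60802618e+00,  7.53880560e-06,
        1.35376467e+00, -2.06275761e-01]), 'dq': array([ 0.00087054, -0.00123488,  0.00037347, -0.0012109 ,  0.00053962,
        0.00065098]), 'joint_efforts': array([ 7.93967865e-04, -4.44890070e+01, -3.51328611e+01, -6.02810883e-05,
        9.12238058e-03, -1.57332920e-05]), 'eef_pos': array([0.16510947, 0.55015057, 0.19707239]), 'eef_rot': array([ 0.69937623,  0.10223936,  0.69980667, -0.10339546]), 'wrist_force': array([-0.716851  ,  0.40216064,  0.61791724]), 'torque': array([ 0.01656479,  0.02446252, -0.02323259]), 'opening': 0.997084492614808}
scene [[538.92417732   0.         316.7181797 ]
 [  0.         538.92417732 242.00301784]
 [  0.           0.           1.        ]] [[ 0.82263407  0.5685353   0.00638771]
 [ 0.44774515 -0.6408525  -0.62356424]
 [-0.3504247   0.51582525 -0.78174602]] [-0.38876422 -0.20879211  1.32943794]
top [[589.43796794   0.         328.51322335]
 [  0.         589.43796794 232.42386161]
 [  0.           0.           1.        ]] [[ 0.01353372 -0.99969324  0.02074279]
 [-0.99414577 -0.01567679 -0.10690386]
 [ 0.10719625 -0.01917455 -0.99405297]] [-0.05166172  0.50717388  1.34718322]
```

View pics/scene0.png

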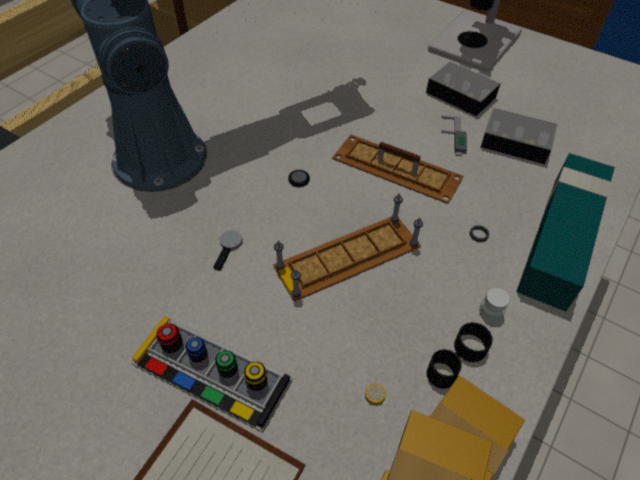

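View pics/top0.png

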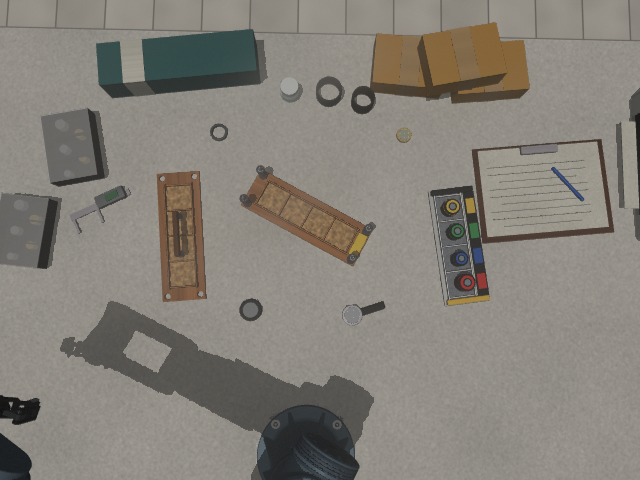

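The rack order from the yellow end is red, blue, green, yellow (top view, bottom to top at about (467,283) to (452,207)). The stand's yellow strip is at about (357,243) in the top view. I'll enlarge crops of both views.

Run:
```python
import cv2
t=cv2.imread("pics/top0.png");s=cv2.imread("pics/scene0.png")
def crop(im,x,y,w,h,k,n):cv2.imwrite(f"pics/{n}.png",cv2.resize(im[y:y+h,x:x+w],None,fx=k,fy=k,interpolation=cv2.INTER_CUBIC))
crop(t,230,155,160,120,5,"c_stand_t")
crop(t,420,180,80,130,4.5,"c_rack_t")
crop(t,140,160,80,150,4,"c_tray_t")
crop(s,265,185,160,120,5,"c_stand_s")
crop(s,125,310,170,120,4.5,"c_rack_s")
crop(s,325,130,145,75,5,"c_tray_s")
```

```text
(no output)
```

View pics/c_stand_t.png

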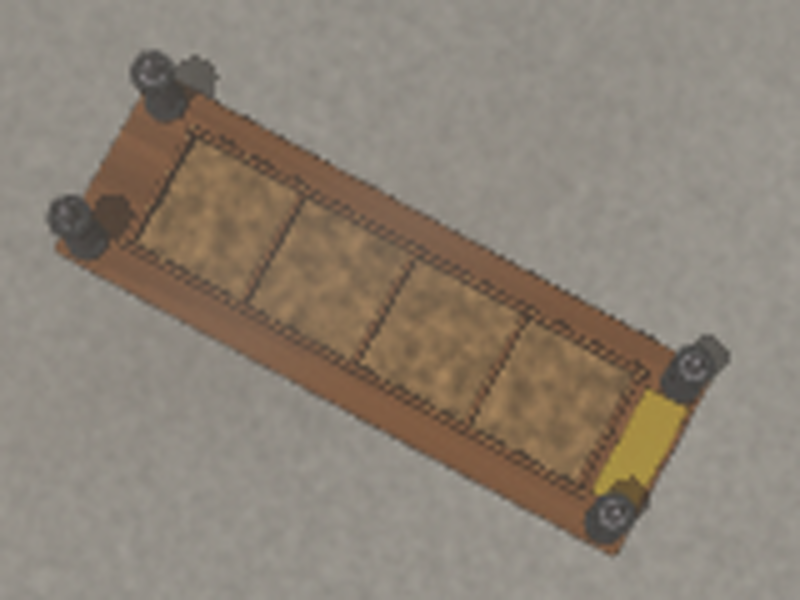

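View pics/c_rack_t.png

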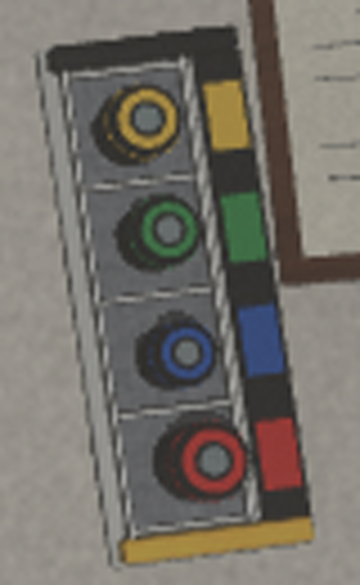

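View pics/c_tray_t.png

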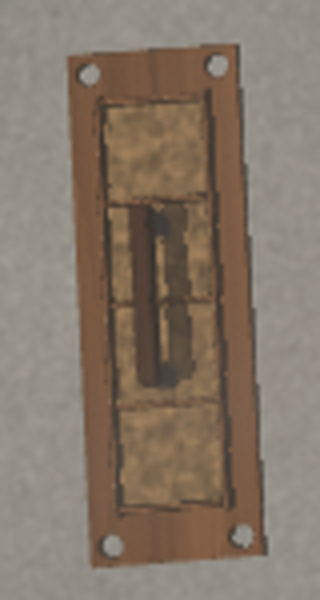

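View pics/c_stand_s.png

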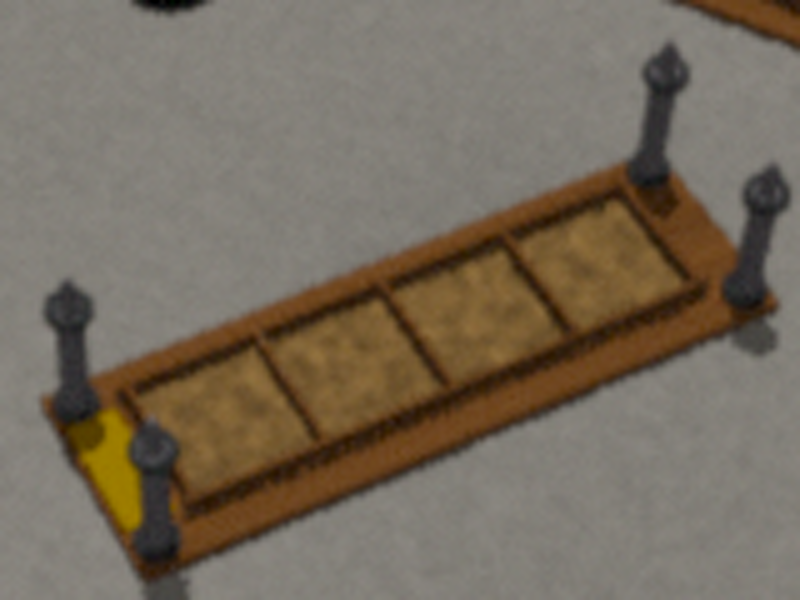

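View pics/c_rack_s.png

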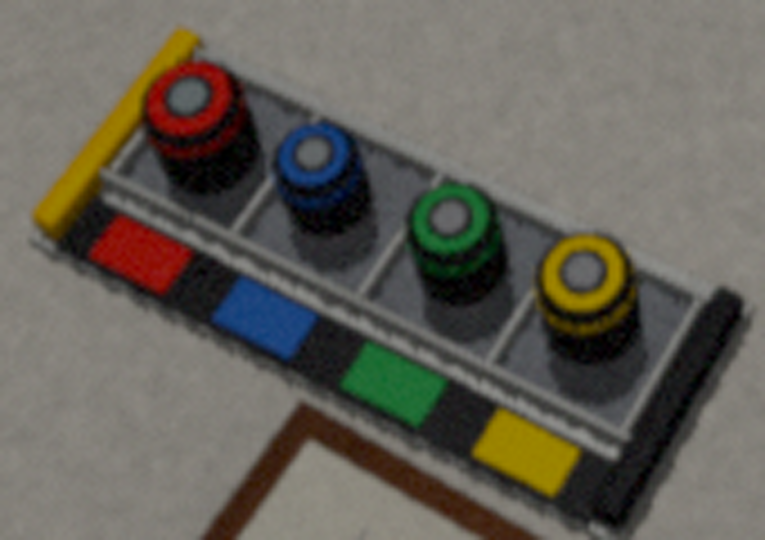

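View pics/c_tray_s.png

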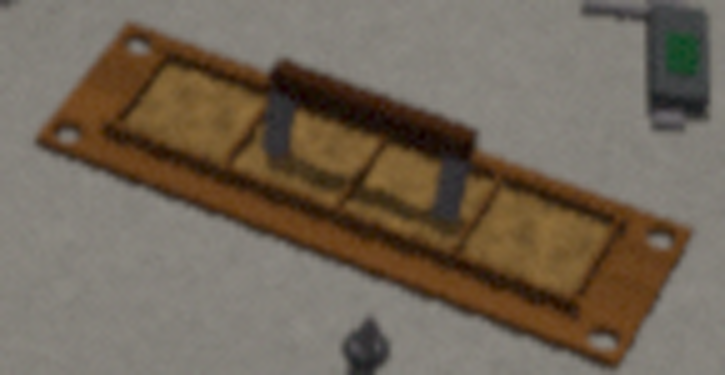

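```bash
cat > h.py <<'E'
import numpy as np,pickle,cv2
from scipy.optimize import least_squares
D=pickle.load(open("cams.pkl","rb"))
def proj(c,X):
    c=D[c];P=(c["R"]@np.atleast_2d(X).T).T+c["t"]; return (P[:,:2]/P[:,2:])*[c["intrinsics"][0,0],c["intrinsics"][1,1]]+c["intrinsics"][:2,2]
def un(pts,k,x,y): return (np.array(pts,float)+.5)/k-.5+[x,y]
def ray(c,uv,z):
    c=D[c];d=c["R"].T@np.linalg.inv(c["intrinsics"])@[*uv,1];o=-c["R"].T@c["t"];s=(z-o[2])/d[2];return o+s*d
def rz(a):return np.array([[np.cos(a),-np.sin(a),0],[np.sin(a),np.cos(a),0],[0,0,1]])
def fit(groups,x0,cams=("top","scene")):
    f=lambda p:np.concatenate([(proj(c,(rz(p[2])@np.array(L).T).T+[p[0],p[1],0])-uv).ravel() for c,L,uv in groups])
    r=least_squares(f,x0);return r.x,r.fun
E
python3 - <<'E'
from h import *
np.set_printoptions(precision=4,suppress=True)
H=[(-.14,.038),(-.14,-.038),(.14,.038),(.14,-.038)]
# order posts: determine via approx
# top: far-left two = last end.  yellow end right: (694,364),(613,513)
tp=un([(694,364),(613,513),(153,73),(70,217)],5,230,155)
sp=un([(69,283),(152,420),(670,45),(770,168)],5,265,185)
for u in tp: print("post top",ray("top",u,.074))
for u in sp: print("post scene",ray("scene",u,.092))
E
```

```text
post top [ 0.5157 -0.1333  0.074 ]
post top [ 0.4478 -0.0973  0.074 ]
post top [0.645 0.114 0.074]
post top [0.5781 0.1497 0.074 ]
post scene [ 0.4495 -0.0988  0.092 ]
post scene [ 0.5147 -0.1334  0.092 ]
post scene [0.5788 0.1475 0.092 ]
post scene [0.6455 0.1107 0.092 ]
```

```bash
cat > fit1.py <<'E'
from h import *
np.set_printoptions(precision=4,suppress=True)
def L(z):return np.array([(-.14,-.038,z),(-.14,.038,z),(.14,-.038,z),(.14,.038,z)])
tp=un([(694,364),(613,513),(153,73),(70,217)],5,230,155)
sp=un([(152,420),(69,283),(770,168),(670,45)],5,265,185)
x0=[.545,.008,1.087]
for g in ([("top",L(.074),tp)],[("scene",L(.092),sp)],[("top",L(.074),tp),("scene",L(.092),sp)]):
    p,r=fit(g,x0);print("stand",p,np.abs(r).max())
S=p
# tray: top crop top = larger world x. take tray x pointing +world x approx
tt=un([(112,546),(242,536),(90,75),(217,66)],4,140,160)
ts=un([(67,134),(138,46),(603,340),(660,239)],5,325,130)
for u in tt:print(ray("top",u,.004))
for u in ts:print(ray("scene",u,.004))
E
python3 fit1.py
python3 - <<'E'
from h import *
np.set_printoptions(precision=4,suppress=True)
et=dict(zip("ygbr",un([(148,119),(169,230),(187,351),(214,460)],4.5,420,180)))
es=dict(zip("rbgy",un([(190,96),(316,154),(450,215),(583,271)],4.5,125,310)))
hh=dict(r=.054,y=.052,g=.05,b=.048)
for k in "rbgy":
    a=ray("top",et[k],.01+hh[k]);b=ray("scene",es[k],.01+hh[k]);print(k,a[:2],b[:2],(a+b)[:2]/2)
    f=lambda X:np.r_[proj("top",X)[0]-et[k],proj("scene",X)[0]-es[k]]
    r=least_squares(f,a);print("  tri",r.x,r.fun)
tt=dict(zip("ygbr",un([(228,115),(243,228),(262,340),(280,454)],4.5,420,180)))
ts=dict(zip("rbgy",un([(141,253),(264,319),(393,383),(526,452)],4.5,125,310)))
for k in "rbgy":
    f=lambda X:np.r_[proj("top",X)[0]-tt[k],proj("scene",X)[0]-ts[k]]
    r=least_squares(f,[.3,-.3,.02]);print(" tag",k,r.x,r.fun)
E
```

```text
stand [0.5467 0.0083 1.0867] 0.28829177619263646
stand [0.5471 0.0068 1.0843] 0.7486862605622946
stand [0.5468 0.0076 1.0857] 0.8924045905162075
[0.3551 0.3286 0.004 ]
[0.3619 0.2534 0.004 ]
[0.6337 0.3535 0.004 ]
[0.6405 0.2784 0.004 ]
[0.3618 0.2527 0.004 ]
[0.3554 0.3283 0.004 ]
[0.6411 0.2783 0.004 ]
[0.6339 0.3539 0.004 ]
r [ 0.3965 -0.3586] [ 0.396  -0.3576] [ 0.3963 -0.3581]
  tri [ 0.3967 -0.3581  0.0653] [-0.0764 -0.0685 -0.0792  0.0055]
b [ 0.4516 -0.3471] [ 0.4511 -0.3464] [ 0.4513 -0.3467]
  tri [ 0.4516 -0.3467  0.0591] [-0.0244 -0.0232 -0.0257  0.0019]
g [ 0.513 -0.338] [ 0.5119 -0.337 ] [ 0.5124 -0.3375]
  tri [ 0.5127 -0.3376  0.0619] [-0.0025 -0.0025 -0.0027  0.0002]
y [ 0.5695 -0.3273] [ 0.569  -0.3266] [ 0.5693 -0.327 ]
  tri [ 0.5694 -0.327   0.0632] [-0.0227 -0.0244 -0.0244  0.0021]
 tag r [ 0.4017 -0.4059  0.0139] [-0.0764 -0.0666 -0.0761  0.0051]
 tag b [ 0.4609 -0.398   0.0125] [ 0.0686  0.0632  0.0688 -0.005 ]
 tag g [ 0.5199 -0.3888  0.0123] [ 0.0731  0.0715  0.0742 -0.0058]
 tag y [ 0.58   -0.3811  0.0137] [ 0.0017  0.0018  0.0018 -0.0001]
```

```bash
cat >> h.py <<'E'
from scipy.spatial.transform import Rotation as Ro
def Rcur(o):
    w,x,y,z=o["eef_rot"];return Ro.from_quat([x,y,z,w])
def Rt(yaw): # tool x down, tool y at world angle yaw
    x=np.array([0,0,-1.]);y=np.array([np.cos(yaw),np.sin(yaw),0]);return Ro.from_matrix(np.c_[x,y,np.cross(x,y)])
def go(*ps,yaw):
    """print rotvec and tool-frame shift (mm) from current pose to each world position (tool down, tool y at yaw, nearest of two)"""
    from bench import ctrl
    o=ctrl.get_obs();R=Rcur(o);ty=R.as_matrix()[:,1];cy=np.arctan2(ty[1],ty[0])
    yaw=cy+(yaw-cy+np.pi/2)%np.pi-np.pi/2
    rv=(R.inv()*Rt(yaw)).as_rotvec()
    print("t",o["time_s"],"pos",o["eef_pos"].round(4),"yaw",round(cy,3),"->",round(yaw,3),"open",round(o["opening"],3),"q6",o["q"][5].round(2),"F",o["wrist_force"].round(1))
    print("rv",rv.round(3),"norm deg",round(np.degrees(np.linalg.norm(rv)),1))
    for p in ps: print("shift",(R.inv().apply(np.array(p)-o["eef_pos"])*1000).round(1))
RX=.1383
E
python3 - <<'E'
from h import *
go((.396,-.358,.15),(.396,-.358,.024),yaw=RX+np.pi/2)
E
```

```text
t 0.1 pos [0.1651 0.5502 0.1971] yaw 1.279 -> 1.709 open 1.001 q6 -0.21 F [-0.2  0.2  1.5]
rv [-0.43  -0.001  0.002] norm deg 24.6
shift [  48.3 -803.3  482.4]
shift [ 174.3 -803.1  482.4]
```

Call:
servo_tool(targets=[[0.17,0,0,0,-20,60,0.4],[0.35,0,0,0,-60,120,0.4],[0.52,0,0,0,-105,180,0.4],[0.7,0,0,0,-150,235,0.4],[0.87,0,0,0,-195,285,0.4],[1.05,0,0,0,-240,330,0.4],[1.22,0,0,0,-285,370,0.4],[1.4,0,0,0,-330,397,0.4]])

```text
time_s: 1.1
eef_pos: [0.443, 0.141, 0.1974]
eef_rot: [-0.468, -0.53, -0.467, 0.531]
wrist_force: [0.9, 0.5, 0.2]
opening: 0.699
```

Run:
```python
from h import *
go((.396,-.358,.15),yaw=RX-np.pi/2)
```

```text
t 1.1 pos [0.443  0.141  0.1974] yaw -0.127 -> -1.432 open 0.699 q6 0.18 F [0.9 0.5 0.2]
rv [ 1.306e+00  1.000e-03 -1.000e-03] norm deg 74.8
shift [ 48.1  16.5 500.9]
```

Call:
servo_tool(targets=[[0.16,0,0,0,2,60,0.4],[0.33,0,0,0,4,120,0.4],[0.49,0,0,0,6,182,0.4],[0.65,0,0,5,8,245,0.4],[0.82,0,0,15,10,310,0.4],[0.98,0,0,30,12,375,0.4],[1.14,0,0,40,14,440,0.4],[1.306,0,0,48,16.5,501,0.4]])

```text
time_s: 2.1
eef_pos: [0.3961, -0.3494, 0.1508]
eef_rot: [-0.047, -0.705, -0.046, 0.706]
wrist_force: [1.2, 0.4, 0.2]
opening: 0.7
```

Run:
```python
from h import *
go((.3964,-.3581,.12),(.3964,-.3581,.024),yaw=RX-np.pi/2)
```

```text
t 2.1 pos [ 0.3961 -0.3494  0.1508] yaw -1.439 -> -1.432 open 0.7 q6 0.49 F [1.2 0.4 0.2]
rv [-0.006  0.001 -0.   ] norm deg 0.4
shift [30.8  8.7  0.8]
shift [126.8   8.6   0.7]
```

Call:
servo_tool(targets=[[-0.006,0,0,10,8.7,0.8,0.4],[-0.006,0,0,25,8.7,0.8,0.4],[-0.006,0,0,50,8.7,0.8,0.4],[-0.006,0,0,75,8.7,0.8,0.4],[-0.006,0,0,100,8.7,0.8,0.4],[-0.006,0,0,118,8.6,0.8,0.4],[-0.006,0,0,126.8,8.6,0.7,0.4],[-0.006,0,0,126.8,8.6,0.7,0.4]])

```text
time_s: 3.1
eef_pos: [0.3965, -0.3574, 0.0236]
eef_rot: [-0.049, -0.705, -0.049, 0.706]
wrist_force: [-0.0, -0.4, 0.6]
opening: 0.7
```

```bash
cat >> h.py <<'E'
def snap(name,cam,x,y,w,h,k):
    from bench import ctrl
    im=ctrl.camera(cam)["pixels"];cv2.imwrite(f"pics/{name}.png",cv2.resize(im[y:y+h,x:x+w],None,fx=k,fy=k,interpolation=cv2.INTER_CUBIC))
E
python3 - <<'E'
from h import *
go((.3964,-.3581,.024),yaw=RX-np.pi/2)
snap("g1s","scene",90,260,220,170,3.5);snap("g1t","top",400,170,110,150,4)
E
```

```text
t 3.1 pos [ 0.3965 -0.3574  0.0236] yaw -1.432 -> -1.432 open 0.7 q6 0.48 F [-0.  -0.4  0.6]
rv [0.001 0.001 0.   ] norm deg 0.1
shift [-0.4  0.7  0.2]
```

View pics/g1s.png

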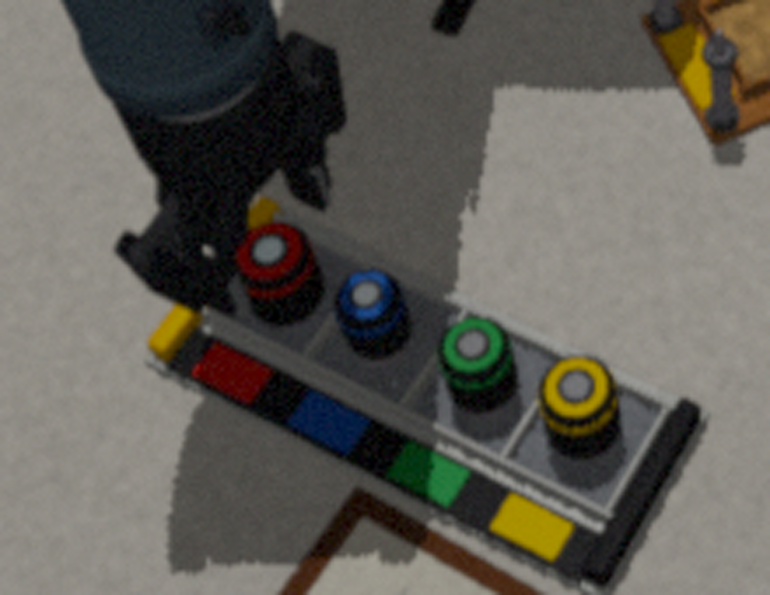

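View pics/g1t.png

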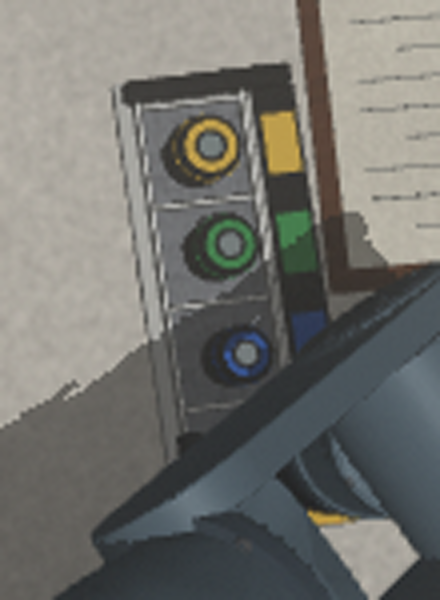

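Run:
```python
from h import *
from bench import ctrl
im=ctrl.camera("scene")["pixels"]
x,y,w,h,k=130,290,110,90,7
c=cv2.resize(im[y:y+h,x:x+w],None,fx=k,fy=k,interpolation=cv2.INTER_CUBIC)
c=cv2.convertScaleAbs(c,alpha=2.2,beta=10)
o=ctrl.get_obs();p=o["eef_pos"];R=Rcur(o).as_matrix()
for s in(-1,1):
  for off,col in ((30,(0,255,0)),(44,(0,255,255))):
    for back in (0,8,27,60):
      for zz in(-11,11):
        X=p+R@np.array([-back,s*off,zz])/1000;u=(proj("scene",X)[0]+.5)*k-.5-np.array([x,y])*k
        cv2.circle(c,(int(u[0]),int(u[1])),3,col,-1)
cv2.imwrite("pics/g1o.png",c)
```

```text
(no output)
```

View pics/g1o.png

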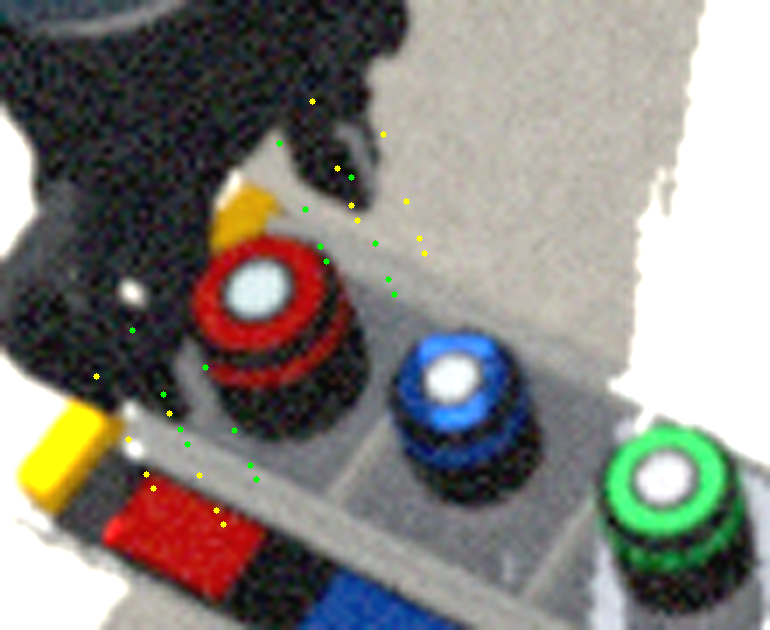

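Run:
```python
from h import *
from bench import ctrl
im=np.mean([ctrl.camera("scene")["pixels"].astype(float) for _ in range(6)],0)
x,y,w,h,k=130,290,70,65,9
c=im[y:y+h,x:x+w]/255
c=np.clip((c*1.8),0,1)**.45
c=cv2.resize((c*255).astype(np.uint8),None,fx=k,fy=k,interpolation=cv2.INTER_CUBIC)
cv2.imwrite("pics/g1p.png",c)
```

```text
(no output)
```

View pics/g1p.png

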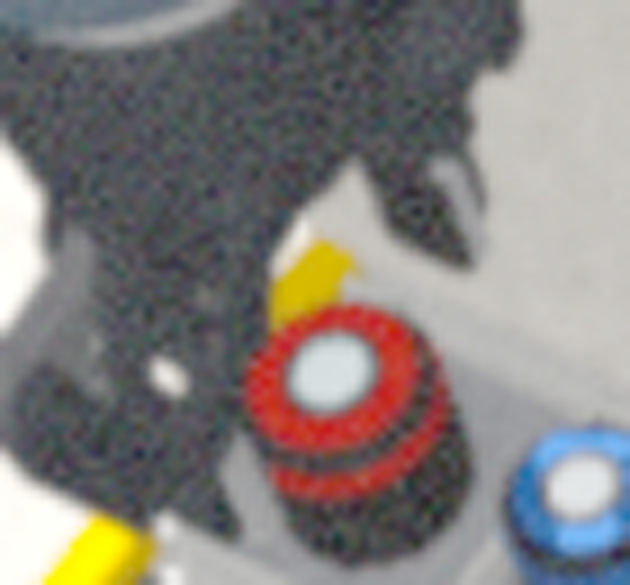

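Call:
servo_tool(targets=[[0,0,0,0,0.7,0,0.2],[0,0,0,0,0.7,0,0.1],[0,0,0,0,0.7,0,0],[0,0,0,0,0.7,0,-0.1],[0,0,0,0,0.7,0,-0.3],[0,0,0,0,0.7,0,-0.5],[0,0,0,0,0.7,0,-0.5],[0,0,0,0,0.7,0,-0.5]])

```text
time_s: 4.55
eef_pos: [0.3968, -0.3591, 0.0251]
eef_rot: [-0.049, -0.705, -0.048, 0.706]
wrist_force: [-1.8, 2.9, 7.0]
opening: 0.404
```

Run:
```python
from h import *
from bench import ctrl
go((.3964,-.3581,.15),yaw=RX-np.pi/2)
im=np.mean([ctrl.camera("scene")["pixels"].astype(float) for _ in range(3)],0)
x,y,w,h,k=130,290,70,65,9
c=im[y:y+h,x:x+w]/255
c=np.clip((c*1.8),0,1)**.45
c=cv2.resize((c*255).astype(np.uint8),None,fx=k,fy=k,interpolation=cv2.INTER_CUBIC)
cv2.imwrite("pics/g2p.png",c)
```

```text
t 4.55 pos [ 0.3968 -0.3591  0.0251] yaw -1.433 -> -1.432 open 0.404 q6 0.48 F [-1.8  2.9  7. ]
rv [-0.     0.001 -0.001] norm deg 0.1
shift [-124.9   -0.9    0.3]
```

View pics/g2p.png

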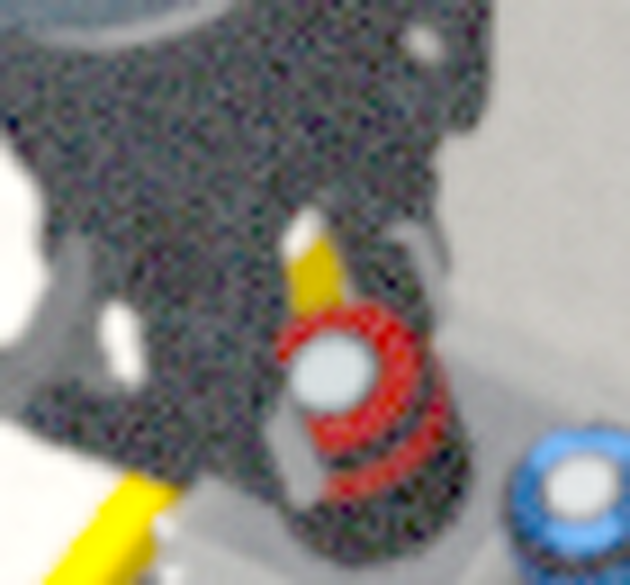

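Run:
```python
from h import *
from bench import ctrl
c=cv2.imread("pics/g2p.png");x,y,k=130,290,9
o=ctrl.get_obs();p=o["eef_pos"];R=Rcur(o).as_matrix()
def d(X,col,r=3):
    u=(proj("scene",X)[0]+.5)*k-.5-np.array([x,y])*k;cv2.circle(c,(int(u[0]),int(u[1])),r,col,-1)
ctr=np.array([.3965,-.3581,0]);ex=np.array([np.cos(RX),np.sin(RX),0]);ey=np.array([-ex[1],ex[0],0])
for z in(.02,.03,.04,.05,.064):
    d(ctr-.02*ey+[0,0,z],(0,255,0));d(ctr+.02*ey+[0,0,z],(0,255,0));d(ctr+.02*ex+[0,0,z],(255,255,0))
    d(ctr-.02*ey+.011*ex+[0,0,z],(255,0,255))
cv2.imwrite("pics/g2o.png",c)
```

```text
(no output)
```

View pics/g2o.png

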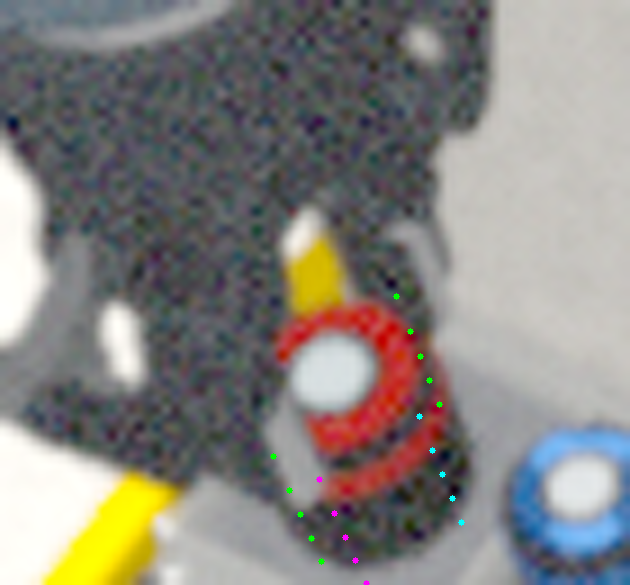

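Call:
servo_tool(targets=[[0,0,0,-2,0,0,-0.5],[0,0,0,-5,0,0,-0.5],[0,0,0,-10,0,0,-0.5],[0,0,0,-15,0,0,-0.5],[0,0,0,-20,0,0,-0.5],[0,0,0,-25,0,0,-0.5],[0,0,0,-30,0,0,-0.5],[0,0,0,-30,0,0,-0.5]])

```text
time_s: 5.7
eef_pos: [0.397, -0.3594, 0.0556]
eef_rot: [0.05, 0.705, 0.048, -0.705]
wrist_force: [-0.9, -0.7, -0.9]
opening: 0.404
```

```bash
cat >> h.py <<'E'
def nice(name,cam,x,y,w,h,k,n=2):
    from bench import ctrl
    im=np.mean([ctrl.camera(cam)["pixels"].astype(float) for _ in range(n)],0)
    c=np.clip((im[y:y+h,x:x+w]/255*1.6),0,1)**.5
    c=cv2.resize((c*255).astype(np.uint8),None,fx=k,fy=k,interpolation=cv2.INTER_CUBIC);cv2.imwrite(f"pics/{name}.png",c);return c
E
python3 - <<'E'
from h import *
go((.3964,-.3581,.15),yaw=RX-np.pi/2)
nice("l1","scene",110,250,110,100,6)
E
```

```text
t 5.7 pos [ 0.397  -0.3594  0.0556] yaw -1.433 -> -1.432 open 0.404 q6 0.48 F [-0.9 -0.7 -0.9]
rv [-0.     0.    -0.002] norm deg 0.1
shift [-94.4  -1.2   0.5]
```

View pics/l1.png

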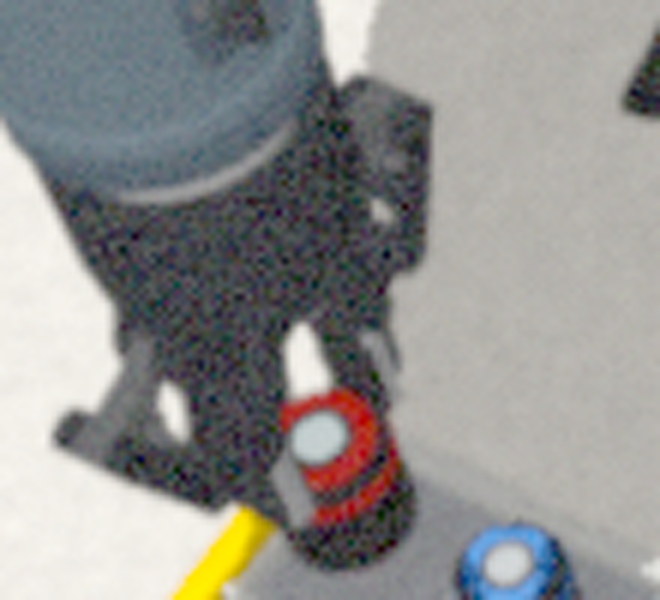

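```bash
cat >> h.py <<'E'
S=np.array([.5468,.0076,1.0857])
def bay(x,z,y=0): return tuple((rz(S[2])@[x,y,0]+[S[0],S[1],0])[:2])+(z,)
E
python3 - <<'E'
from h import *
print(bay(-.09,0))
go((.41,-.33,.15),bay(-.09,.15),bay(-.09,.0255),yaw=S[2]-np.pi/2)
E
```

```text
(np.float64(0.5048335782330822), np.float64(-0.0720167032982475), 0)
t 5.8 pos [ 0.3968 -0.3591  0.0551] yaw -1.433 -> -0.485 open 0.405 q6 0.48 F [ 0.3  1.4 -0.2]
rv [-0.948  0.001 -0.001] norm deg 54.3
shift [-95.  -26.9 -17.1]
shift [ -95.3 -269.3 -146.5]
shift [  29.2 -269.5 -146.6]
```

Call:
servo_tool(targets=[[0,0,0,-35,0,0,-0.5],[-0.1,0,0,-70,-20,-11,-0.5],[-0.26,0,0,-95,-65,-35,-0.5],[-0.42,0,0,-95,-115,-62,-0.5],[-0.58,0,0,-95,-165,-90,-0.5],[-0.74,0,0,-95,-215,-117,-0.5],[-0.88,0,0,-95,-252,-137,-0.5],[-0.948,0,0,-95,-269,-146.5,-0.5]])

```text
time_s: 6.8
eef_pos: [0.5051, -0.0699, 0.1494]
eef_rot: [-0.367, -0.604, -0.367, 0.605]
wrist_force: [-0.1, -0.0, -0.7]
opening: 0.404
```

Run:
```python
from h import *
go(bay(-.09,.15),bay(-.09,.0255),yaw=S[2]-np.pi/2)
nice("p1","scene",200,120,230,190,3.4)
```

```text
t 6.8 pos [ 0.5051 -0.0699  0.1494] yaw -0.479 -> -0.485 open 0.404 q6 0.11 F [-0.1 -0.  -0.7]
rv [0.006 0.001 0.   ] norm deg 0.3
shift [-0.6  0.8  2. ]
shift [123.9   0.8   1.9]
```

View pics/p1.png

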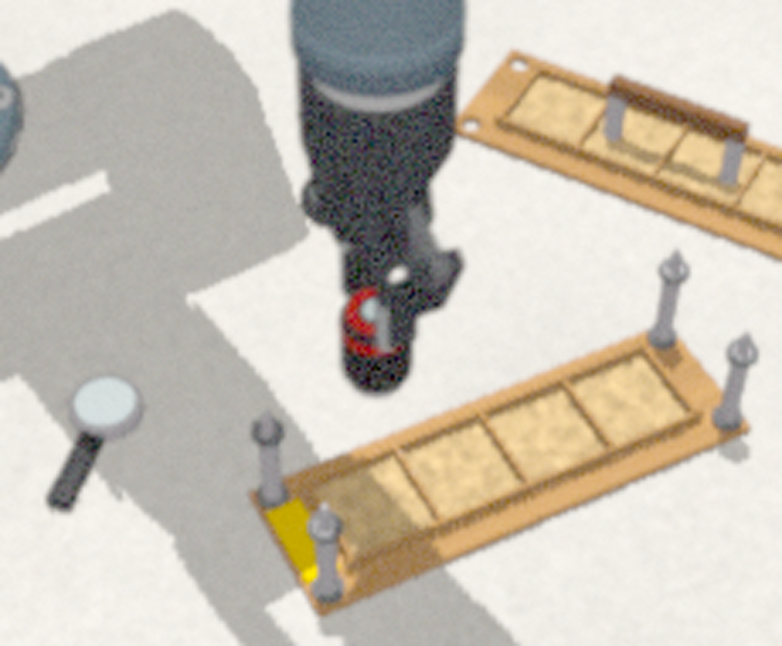

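Call:
servo_tool(targets=[[0.006,0,0,10,0.8,2,-0.5],[0.006,0,0,30,0.8,2,-0.5],[0.006,0,0,55,0.8,2,-0.5],[0.006,0,0,80,0.8,2,-0.5],[0.006,0,0,100,0.8,2,-0.5],[0.006,0,0,114,0.8,2,-0.5],[0.006,0,0,121,0.8,2,-0.5],[0.006,0,0,123,0.8,2,-0.5]])

```text
time_s: 7.9
eef_pos: [0.5047, -0.0728, 0.0262]
eef_rot: [-0.365, -0.606, -0.365, 0.606]
wrist_force: [-0.6, -0.9, -1.0]
opening: 0.404
```

Run:
```python
from h import *
go(bay(-.09,.15),bay(-.09,.0255),yaw=S[2]-np.pi/2)
nice("p2","scene",250,180,120,100,6)
```

```text
t 7.9 pos [ 0.5047 -0.0728  0.0262] yaw -0.488 -> -0.485 open 0.404 q6 0.11 F [-0.6 -0.9 -1. ]
rv [-0.002  0.001  0.001] norm deg 0.2
shift [-123.8   -0.3   -0.6]
shift [ 0.7 -0.2 -0.7]
```

View pics/p2.png

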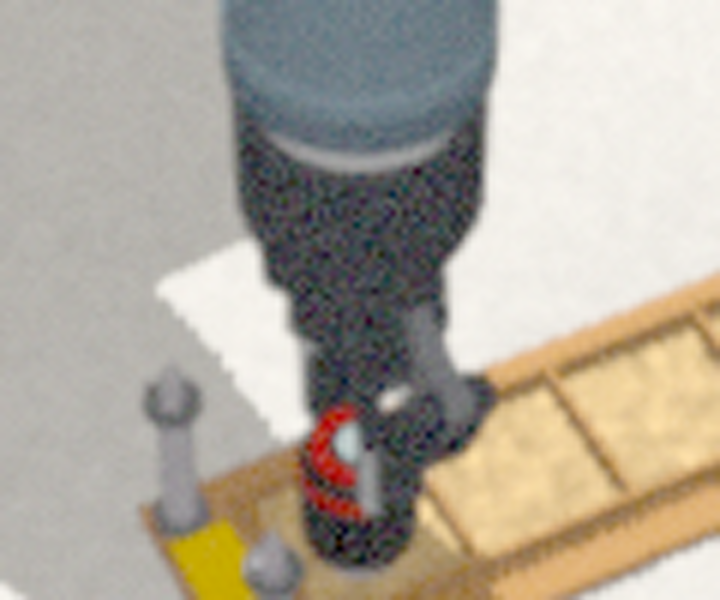

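Call:
servo_tool(targets=[[0,0,0,1,0,0,-0.5],[0,0,0,1.2,0,0,-0.5],[0,0,0,1.2,0,0,-0.15],[0,0,0,1.2,0,0,-0.05],[0,0,0,1.2,0,0,0.1],[0,0,0,1.2,0,0,0.3],[0,0,0,0,0,0,0.4],[0,0,0,-10,0,0,0.4]])

```text
time_s: 9.0
eef_pos: [0.5044, -0.0725, 0.0365]
eef_rot: [-0.364, -0.605, -0.365, 0.606]
wrist_force: [0.0, -0.3, 0.4]
opening: 0.7
```

Run:
```python
from h import *
go((.4514,-.3467,.15),yaw=RX-np.pi/2)
nice("p3","scene",250,180,120,100,6)
```

```text
t 9.0 pos [ 0.5044 -0.0725  0.0365] yaw -0.487 -> -1.432 open 0.7 q6 0.11 F [ 0.  -0.3  0.4]
rv [0.945 0.002 0.001] norm deg 54.2
shift [-113.3   81.3  267.3]
```

View pics/p3.png

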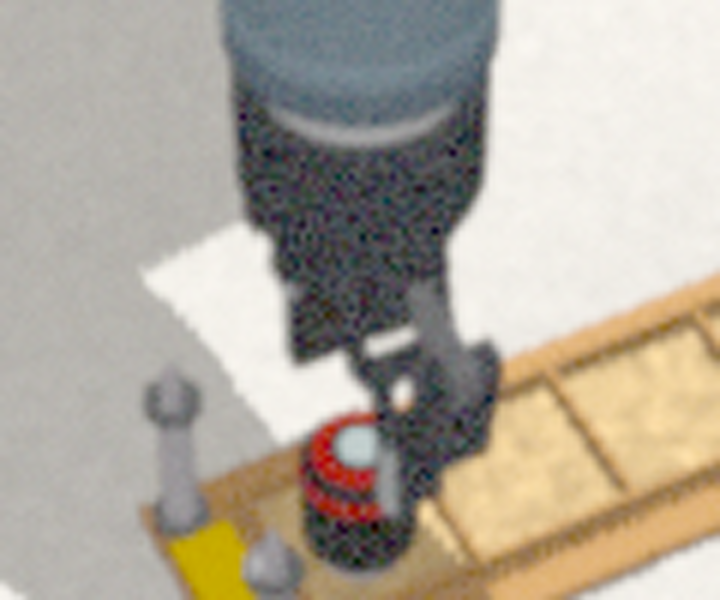

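Call:
servo_tool(targets=[[0,0,0,-40,0,0,0.4],[0.05,0,0,-90,1,5,0.4],[0.2,0,0,-113,11,36,0.4],[0.37,0,0,-113,25,85,0.4],[0.54,0,0,-113,42,140,0.4],[0.7,0,0,-113,60,197,0.4],[0.85,0,0,-113,75,245,0.4],[0.945,0,0,-113,81,267,0.4]])

```text
time_s: 10.1
eef_pos: [0.4517, -0.3497, 0.1518]
eef_rot: [0.048, 0.706, 0.046, -0.705]
wrist_force: [0.1, -0.0, 0.0]
opening: 0.699
```

Run:
```python
from h import *
go((.4514,-.3467,.04),(.4514,-.3467,.014),yaw=RX-np.pi/2)
```

```text
t 10.1 pos [ 0.4517 -0.3497  0.1518] yaw -1.438 -> -1.432 open 0.699 q6 0.57 F [ 0.1 -0.   0. ]
rv [-0.006 -0.002 -0.003] norm deg 0.4
shift [111.8  -3.4   0.2]
shift [137.8  -3.5   0.2]
```

Call:
servo_tool(targets=[[-0.006,0,0,25,-3.4,0.2,0.4],[-0.006,0,0,55,-3.4,0.2,0.4],[-0.006,0,0,85,-3.4,0.2,0.4],[-0.006,0,0,108,-3.4,0.2,0.4],[-0.006,0,0,120,-3.4,0.2,0.4],[-0.006,0,0,126,-3.5,0.2,0.4],[-0.006,0,0,130,-3.5,0.2,0.4],[-0.006,0,0,132,-3.5,0.2,0.4]])

```text
time_s: 11.1
eef_pos: [0.4518, -0.3471, 0.0203]
eef_rot: [0.05, 0.706, 0.048, -0.704]
wrist_force: [0.1, 0.3, 0.2]
opening: 0.698
```

Run:
```python
from h import *
go((.4514,-.3467,.014),yaw=RX-np.pi/2)
nice("b1","scene",130,270,110,100,6)
```

```text
t 11.1 pos [ 0.4518 -0.3471  0.0203] yaw -1.432 -> -1.432 open 0.698 q6 0.57 F [0.1 0.3 0.2]
rv [ 0.    -0.003 -0.004] norm deg 0.3
shift [ 6.3 -0.4  0.3]
```

View pics/b1.png

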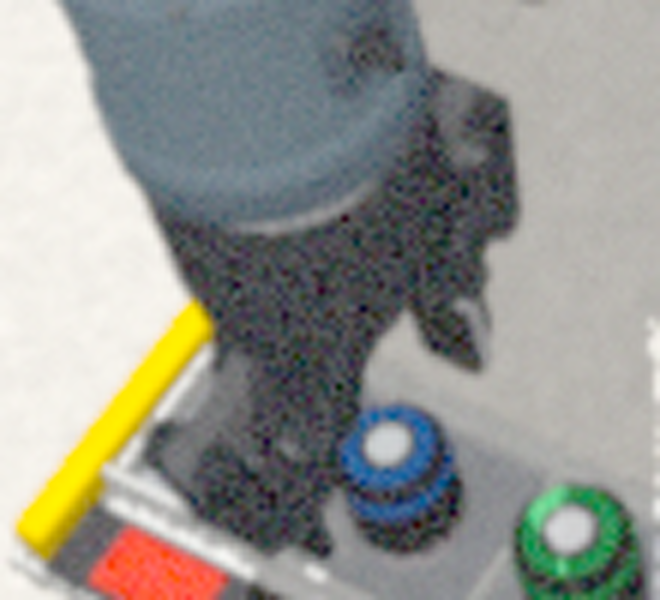

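Call:
servo_tool(targets=[[0,0,0,2,-0.2,0.2,0.3],[0,0,0,4,-0.4,0.3,0.2],[0,0,0,4,-0.4,0.3,0],[0,0,0,4,-0.4,0.3,-0.15],[0,0,0,4,-0.4,0.3,-0.3],[0,0,0,4,-0.4,0.3,-0.5],[0,0,0,4,-0.4,0.3,-0.6],[0,0,0,4,-0.4,0.3,-0.6]])

```text
time_s: 12.2
eef_pos: [0.4515, -0.3467, 0.0166]
eef_rot: [0.05, 0.707, 0.047, -0.704]
wrist_force: [-0.3, -0.0, 6.3]
opening: 0.353
```

Run:
```python
from h import *
go((.4514,-.3467,.04),bay(-.03,.15),yaw=S[2]-np.pi/2)
nice("b2","scene",130,270,110,100,6)
```

```text
t 12.2 pos [ 0.4515 -0.3467  0.0166] yaw -1.432 -> -0.485 open 0.353 q6 0.57 F [-0.3 -0.   6.3]
rv [-0.947 -0.001 -0.005] norm deg 54.3
shift [-23.4   0.    0. ]
shift [-134.3 -312.9 -126.1]
```

View pics/b2.png

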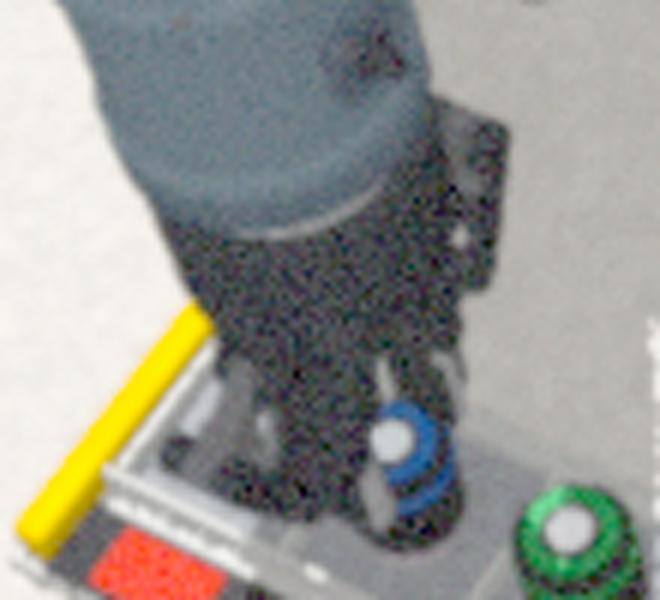

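Call:
servo_tool(targets=[[0,0,0,-10,0,0,-0.6],[0,0,0,-50,0,0,-0.6],[-0.1,0,0,-95,-20,-8,-0.6],[-0.27,0,0,-125,-70,-28,-0.6],[-0.44,0,0,-134,-125,-50,-0.6],[-0.61,0,0,-134,-182,-73,-0.6],[-0.78,0,0,-134,-238,-96,-0.6],[-0.947,0,0,-134,-285,-115,-0.6]])

```text
time_s: 13.3
eef_pos: [0.5257, -0.0458, 0.1501]
eef_rot: [0.369, 0.605, 0.365, -0.604]
wrist_force: [0.2, -0.1, -1.5]
opening: 0.35
```

Run:
```python
from h import *
go(bay(-.03,.06),bay(-.03,.0166),yaw=S[2]-np.pi/2)
```

```text
t 13.3 pos [ 0.5257 -0.0458  0.1501] yaw -0.479 -> -0.485 open 0.35 q6 0.17 F [ 0.2 -0.1 -1.5]
rv [ 0.006  0.002 -0.005] norm deg 0.5
shift [ 90.1  -6.6 -27.3]
shift [133.5  -6.8 -27.4]
```

Call:
servo_tool(targets=[[0.006,0,0,0,-5,-22,-0.6],[0.006,0,0,15,-6.6,-27.3,-0.6],[0.006,0,0,45,-6.6,-27.3,-0.6],[0.006,0,0,75,-6.6,-27.3,-0.6],[0.006,0,0,103,-6.7,-27.4,-0.6],[0.006,0,0,122,-6.7,-27.4,-0.6],[0.006,0,0,130,-6.8,-27.4,-0.6],[0.006,0,0,132.5,-6.8,-27.4,-0.6]])

```text
time_s: 14.3
eef_pos: [0.5324, -0.0194, 0.017]
eef_rot: [0.367, 0.606, 0.363, -0.605]
wrist_force: [1.0, -0.1, -0.7]
opening: 0.35
```

Run:
```python
from h import *
go(bay(-.03,.06),bay(-.03,.0166),yaw=S[2]-np.pi/2)
nice("b3","scene",260,160,120,110,5)
```

```text
t 14.3 pos [ 0.5324 -0.0194  0.017 ] yaw -0.486 -> -0.485 open 0.35 q6 0.23 F [ 1.  -0.1 -0.7]
rv [-0.001  0.002 -0.004] norm deg 0.3
shift [-43.    0.4  -0.5]
shift [ 0.4  0.2 -0.6]
```

View pics/b3.png

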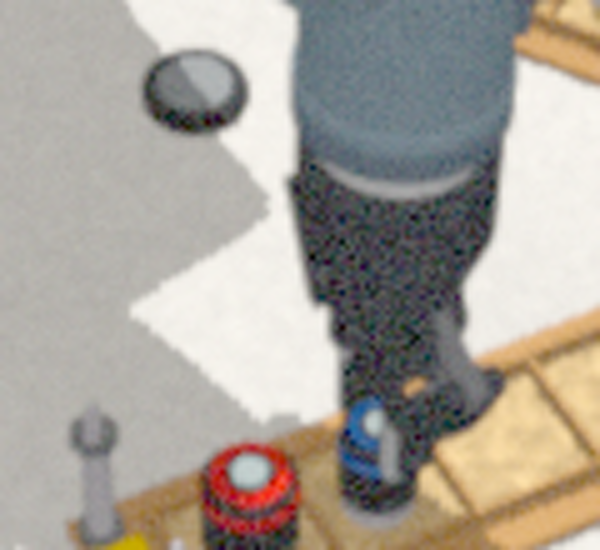

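Blue is at about (378,450) in the crop, upright beside red and almost on the floor. I'll release it.

Call:
servo_tool(targets=[[0,0,0,1,0,0,-0.6],[0,0,0,1,0,0,-0.6],[0,0,0,1,0,0,-0.25],[0,0,0,1,0,0,-0.15],[0,0,0,1,0,0,0.1],[0,0,0,1,0,0,0.3],[0,0,0,0,0,0,0.4],[0,0,0,-15,0,0,0.4]])

```text
time_s: 15.4
eef_pos: [0.5319, -0.0189, 0.0324]
eef_rot: [-0.366, -0.605, -0.364, 0.606]
wrist_force: [-0.4, 0.1, -0.2]
opening: 0.697
```

Run:
```python
from h import *
go((.5126,-.3376,.15),yaw=RX-np.pi/2)
```

```text
t 15.4 pos [ 0.5319 -0.0189  0.0324] yaw -0.486 -> -1.432 open 0.697 q6 0.23 F [-0.4  0.1 -0.2]
rv [ 0.947  0.    -0.004] norm deg 54.3
shift [-116.6  132.   291.1]
```

Call:
servo_tool(targets=[[0,0,0,-45,0,0,0.4],[0.08,0,0,-95,5,10,0.4],[0.24,0,0,-116,25,55,0.4],[0.4,0,0,-116,48,105,0.4],[0.56,0,0,-116,72,160,0.4],[0.72,0,0,-116,97,215,0.4],[0.87,0,0,-116,120,265,0.4],[0.947,0,0,-116,132,291,0.4]])

```text
time_s: 16.4
eef_pos: [0.5121, -0.3408, 0.1507]
eef_rot: [0.049, 0.706, 0.045, -0.705]
wrist_force: [0.2, 0.8, -0.1]
opening: 0.701
```

Run:
```python
from h import *
go((.5126,-.3376,.018),yaw=RX-np.pi/2)
```

```text
t 16.4 pos [ 0.5121 -0.3408  0.1507] yaw -1.438 -> -1.432 open 0.701 q6 0.66 F [ 0.2  0.8 -0.1]
rv [-0.006 -0.002 -0.005] norm deg 0.5
shift [132.7  -3.8  -0.6]
```

Call:
servo_tool(targets=[[-0.006,-0.002,-0.005,25,-3.6,-0.6,0.4],[-0.006,-0.002,-0.005,55,-3.6,-0.6,0.4],[-0.006,-0.002,-0.005,85,-3.6,-0.6,0.4],[-0.006,-0.002,-0.005,108,-3.6,-0.6,0.4],[-0.006,-0.002,-0.005,122,-3.7,-0.6,0.4],[-0.006,-0.002,-0.005,129,-3.8,-0.6,0.4],[-0.006,-0.002,-0.005,132,-3.8,-0.6,0.4],[-0.006,-0.002,-0.005,132.7,-3.8,-0.6,0.3]])

```text
time_s: 17.4
eef_pos: [0.513, -0.3379, 0.0187]
eef_rot: [0.049, 0.706, 0.049, -0.705]
wrist_force: [0.3, 0.7, 1.0]
opening: 0.651
```

Call:
servo_tool(targets=[[0,0,0,0,0,0,0.2],[0,0,0,0,0,0,0.1],[0,0,0,0,0,0,0],[0,0,0,0,0,0,-0.1],[0,0,0,0,0,0,-0.3],[0,0,0,0,0,0,-0.5],[0,0,0,0,0,0,-0.6],[0,0,0,0,0,0,-0.6]])

```text
time_s: 18.4
eef_pos: [0.5133, -0.3382, 0.0193]
eef_rot: [0.049, 0.706, 0.048, -0.705]
wrist_force: [-0.3, -0.2, 5.5]
opening: 0.372
```

Run:
```python
from h import *
go(bay(.03,.155),yaw=S[2]-np.pi/2)
nice("gr2","scene",130,270,130,110,5)
```

```text
t 18.4 pos [ 0.5133 -0.3382  0.0193] yaw -1.432 -> -0.485 open 0.372 q6 0.66 F [-0.3 -0.2  5.5]
rv [-0.947 -0.    -0.002] norm deg 54.3
shift [-136.2 -362.   -98.6]
```

View pics/gr2.png

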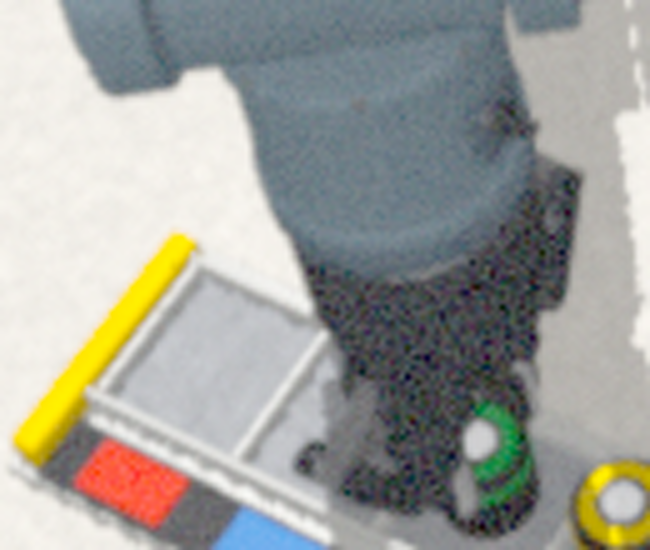

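Green is gripped (crop (495,460)), opening 0.372, with TCP z at 0.0193 while it rests on the floor.

Call:
servo_tool(targets=[[0,0,0,-10,0,0,-0.6],[0,0,0,-50,0,0,-0.6],[-0.1,0,0,-98,-20,-6,-0.6],[-0.27,0,0,-128,-70,-19,-0.6],[-0.44,0,0,-136,-128,-35,-0.6],[-0.61,0,0,-136,-188,-51,-0.6],[-0.78,0,0,-136,-248,-67,-0.6],[-0.947,0,0,-136,-305,-83,-0.6]])

```text
time_s: 19.5
eef_pos: [0.5529, -0.0223, 0.1551]
eef_rot: [0.368, 0.605, 0.366, -0.604]
wrist_force: [1.0, 0.2, -1.6]
opening: 0.37
```

Run:
```python
from h import *
go(bay(.03,.155),bay(.03,.0193),yaw=S[2]-np.pi/2)
```

```text
t 19.5 pos [ 0.5529 -0.0223  0.1551] yaw -0.48 -> -0.485 open 0.37 q6 0.23 F [ 1.   0.2 -1.6]
rv [ 0.005  0.    -0.002] norm deg 0.3
shift [  0.  -19.1 -53.7]
shift [135.7 -19.4 -53.8]
```

Call:
servo_tool(targets=[[0.005,0,0,0,-12,-33,-0.6],[0.005,0,0,0,-19,-53,-0.6],[0.005,0,0,25,-19.2,-53.8,-0.6],[0.005,0,0,60,-19.2,-53.8,-0.6],[0.005,0,-0.002,95,-19.3,-53.8,-0.6],[0.005,0,-0.002,120,-19.4,-53.8,-0.6],[0.005,0,-0.002,131,-19.4,-53.8,-0.6],[0.005,0,-0.002,134.5,-19.4,-53.8,-0.6]])

```text
time_s: 20.5
eef_pos: [0.5606, 0.0342, 0.0203]
eef_rot: [-0.365, -0.605, -0.365, 0.606]
wrist_force: [0.0, -0.2, -0.9]
opening: 0.369
```

Run:
```python
from h import *
go(bay(.03,.155),bay(.03,.0193),yaw=S[2]-np.pi/2)
nice("gr3","scene",270,150,130,120,5)
```

```text
t 20.5 pos [0.5606 0.0342 0.0203] yaw -0.485 -> -0.485 open 0.369 q6 0.33 F [ 0.  -0.2 -0.9]
rv [0.    0.001 0.001] norm deg 0.1
shift [-1.347e+02  1.000e-01  0.000e+00]
shift [ 1.   0.2 -0.1]
```

View pics/gr3.png

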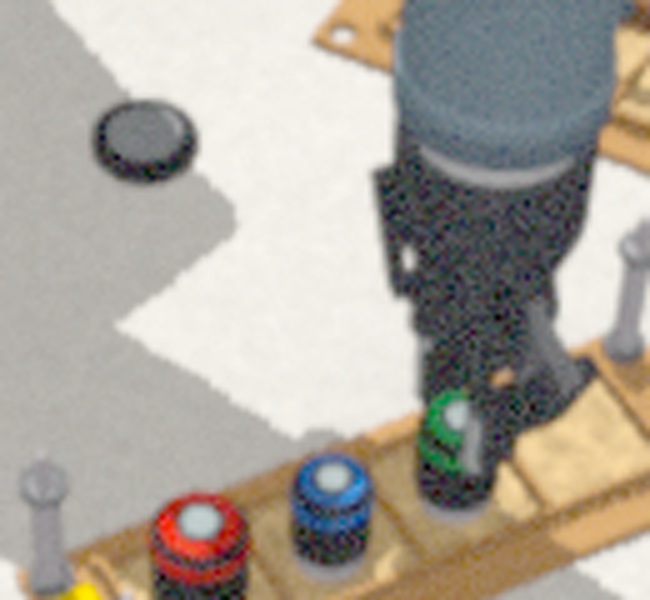

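Red, blue and green are in line in bays 1 to 3 (crop (200,525), (332,480), (455,415)). I'll release green.

Call:
servo_tool(targets=[[0,0,0,1.2,0,0,-0.6],[0,0,0,1.5,0,0,-0.6],[0,0,0,1.5,0,0,-0.22],[0,0,0,1.5,0,0,-0.12],[0,0,0,1.5,0,0,0.1],[0,0,0,1.5,0,0,0.3],[0,0,0,0,0,0,0.4],[0,0,0,-15,0,0,0.4]])

```text
time_s: 21.6
eef_pos: [0.5601, 0.0342, 0.0357]
eef_rot: [-0.365, -0.605, -0.366, 0.606]
wrist_force: [0.8, 0.7, -0.2]
opening: 0.703
```

Run:
```python
from h import *
go((.5694,-.327,.15),yaw=RX-np.pi/2)
```

```text
t 21.6 pos [0.5601 0.0342 0.0357] yaw -0.485 -> -1.432 open 0.703 q6 0.33 F [ 0.8  0.7 -0.2]
rv [0.948 0.002 0.001] norm deg 54.3
shift [-114.3  176.4  315.4]
```

Call:
servo_tool(targets=[[0,0,0,-45,0,0,0.4],[0.08,0,0,-95,6,10,0.4],[0.24,0,0,-114,33,60,0.4],[0.4,0,0,-114,64,115,0.4],[0.56,0,0,-114,95,170,0.4],[0.72,0,0,-114,125,225,0.4],[0.87,0,0,-114,155,278,0.4],[0.948,0,0,-114,176,315,0.4]])

```text
time_s: 22.6
eef_pos: [0.569, -0.3297, 0.1511]
eef_rot: [-0.047, -0.705, -0.046, 0.706]
wrist_force: [-0.3, 0.1, 0.1]
opening: 0.701
```

Run:
```python
from h import *
go((.5694,-.327,.022),yaw=RX-np.pi/2)
```

```text
t 22.6 pos [ 0.569  -0.3297  0.1511] yaw -1.438 -> -1.432 open 0.701 q6 0.73 F [-0.3  0.1  0.1]
rv [-0.006  0.001 -0.001] norm deg 0.3
shift [129.1  -2.8  -0.9]
```

Call:
servo_tool(targets=[[-0.006,0,0,25,-2.7,-0.9,0.4],[-0.006,0,0,55,-2.7,-0.9,0.4],[-0.006,0,0,85,-2.7,-0.9,0.4],[-0.006,0,0,108,-2.8,-0.9,0.4],[-0.006,0,0,120,-2.8,-0.9,0.4],[-0.006,0,0,126,-2.8,-0.9,0.4],[-0.006,0,0,128.5,-2.8,-0.9,0.4],[-0.006,0,0,129,-2.8,-0.9,0.3]])

```text
time_s: 23.6
eef_pos: [0.57, -0.3274, 0.0229]
eef_rot: [0.05, 0.705, 0.048, -0.705]
wrist_force: [0.2, -0.1, 0.1]
opening: 0.652
```

Call:
servo_tool(targets=[[0,0,0,0,0,0,0.2],[0,0,0,0,0,0,0.1],[0,0,0,0,0,0,0],[0,0,0,0,0,0,-0.1],[0,0,0,0,0,0,-0.3],[0,0,0,0,0,0,-0.5],[0,0,0,0,0,0,-0.6],[0,0,0,0,0,0,-0.6]])

```text
time_s: 24.6
eef_pos: [0.5703, -0.3277, 0.0236]
eef_rot: [0.05, 0.706, 0.048, -0.705]
wrist_force: [-1.6, 0.2, 5.3]
opening: 0.378
```

Run:
```python
from h import *
go(bay(.09,.16),yaw=S[2]-np.pi/2)
nice("y2","scene",150,270,130,110,5)
```

```text
t 24.6 pos [ 0.5703 -0.3277  0.0236] yaw -1.432 -> -0.485 open 0.378 q6 0.73 F [-1.6  0.2  5.3]
rv [-0.947  0.001 -0.003] norm deg 54.3
shift [-137.6 -407.9  -75.8]
```

View pics/y2.png

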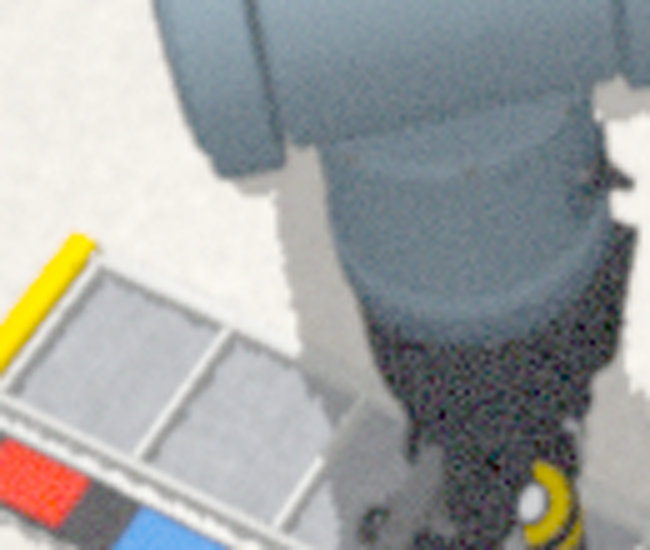

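Yellow is gripped (crop (550,505)); its resting TCP z is 0.0236.

Call:
servo_tool(targets=[[0,0,0,-10,0,0,-0.6],[0,0,0,-50,0,0,-0.6],[-0.1,0,0,-98,-20,-4,-0.6],[-0.27,0,0,-128,-70,-13,-0.6],[-0.44,0,0,-137,-128,-24,-0.6],[-0.61,0,0,-137,-188,-35,-0.6],[-0.78,0,0,-137,-248,-46,-0.6],[-0.947,0,0,-137,-308,-57,-0.6]])

```text
time_s: 25.7
eef_pos: [0.5836, -0.0124, 0.16]
eef_rot: [-0.368, -0.604, -0.366, 0.605]
wrist_force: [-0.2, 0.6, -0.5]
opening: 0.374
```

Run:
```python
from h import *
go(bay(.09,.155),bay(.09,.0236),yaw=S[2]-np.pi/2)
```

```text
t 25.7 pos [ 0.5836 -0.0124  0.16  ] yaw -0.48 -> -0.485 open 0.374 q6 0.26 F [-0.2  0.6 -0.5]
rv [ 0.005  0.002 -0.002] norm deg 0.4
shift [  4.7 -41.4 -90.8]
shift [136.1 -41.7 -91. ]
```

Call:
servo_tool(targets=[[0.005,0,0,0,-18,-40,-0.6],[0.005,0,0,0,-36,-79,-0.6],[0.005,0,0,5,-41.4,-90.8,-0.6],[0.005,0,-0.002,40,-41.4,-90.8,-0.6],[0.005,0.002,-0.002,78,-41.5,-90.9,-0.6],[0.005,0.002,-0.002,112,-41.7,-91,-0.6],[0.005,0.002,-0.002,129,-41.7,-91,-0.6],[0.005,0.002,-0.002,134,-41.7,-91,-0.6]])

```text
time_s: 26.7
eef_pos: [0.5882, 0.0867, 0.0248]
eef_rot: [-0.365, -0.605, -0.365, 0.606]
wrist_force: [0.2, -0.2, -1.0]
opening: 0.375
```

Run:
```python
from h import *
go(bay(.09,.155),bay(.09,.0236),yaw=S[2]-np.pi/2)
nice("y3","scene",270,140,160,130,5)
```

```text
t 26.7 pos [0.5882 0.0867 0.0248] yaw -0.485 -> -0.485 open 0.375 q6 0.43 F [ 0.2 -0.2 -1. ]
rv [-0.     0.001  0.001] norm deg 0.1
shift [-1.302e+02  1.000e-01 -6.000e-01]
shift [ 1.2  0.2 -0.7]
```

View pics/y3.png

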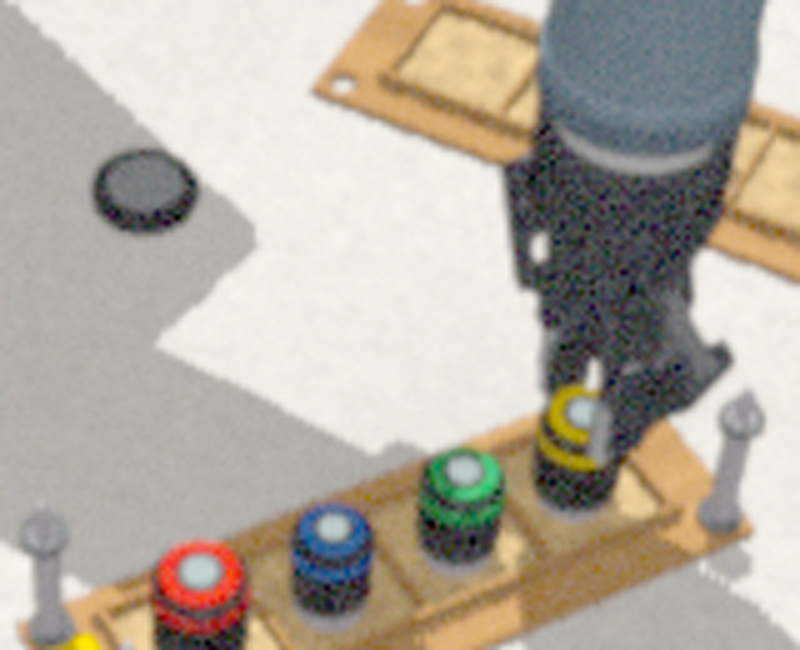

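Call:
servo_tool(targets=[[0,0,0,1.2,0,-0.4,-0.6],[0,0,0,1.6,0,-0.4,-0.6],[0,0,0,1.6,0,-0.4,-0.22],[0,0,0,1.6,0,-0.4,-0.12],[0,0,0,1.6,0,-0.4,0.1],[0,0,0,1.6,0,-0.4,0.3],[0,0,0,0,0,-0.4,0.4],[0,0,0,-15,0,-0.4,0.4]])

```text
time_s: 27.8
eef_pos: [0.5883, 0.0873, 0.0405]
eef_rot: [-0.365, -0.605, -0.366, 0.606]
wrist_force: [0.4, -0.6, 0.1]
opening: 0.701
```

Run:
```python
from h import *
tt=un([(112,546),(242,536),(90,75),(217,66)],4,140,160)
ts=un([(67,134),(138,46),(603,340),(660,239)],5,325,130)
L=lambda z:np.array([(-.14,.038,z),(-.14,-.038,z),(.14,.038,z),(.14,-.038,z)])
for z in (.003,.006):
  p,r=fit([("top",L(z),tt),("scene",L(z)[[1,0,3,2]],ts)],[.498,.303,.089]);print(p,np.abs(r).max())
# handle corners from original images: predicted vs
for zz in (.044,.060):
  for sx in(-.052,.052): 
    X=rz(p[2])@[sx,0,0]+[p[0],p[1],zz];print(zz,sx,proj("top",X),(proj("top",X)[0]-[140,160])*4,(proj("scene",X)[0]-[325,130])*5)
go((p[0],p[1],.17),yaw=p[2]-np.pi/2)
```

```text
[0.49781509 0.30389653 0.09036783] 0.2444701528116866
[0.49805603 0.30255042 0.08981417] 0.5322024663274192
0.044 -0.052 [[178.47649026 256.14343498]] [153.90596103 384.5737399 ] [267.16436429  86.03437737]
0.044 0.052 [[176.24185402 211.14339139]] [144.96741607 204.57356556] [468.3115171  160.53983453]
0.06 -0.052 [[176.82894451 255.6689137 ]] [147.31577804 382.67565479] [270.3953306   60.39550933]
0.06 0.052 [[174.58122243 210.1388539 ]] [138.32488974 200.5554156 ] [473.63942942 135.00082405]
t 27.8 pos [0.5883 0.0873 0.0405] yaw -0.485 -> -1.481 open 0.701 q6 0.43 F [ 0.4 -0.6  0.1]
rv [0.996 0.002 0.001] norm deg 57.1
shift [-129.3 -180.4 -148.2]
```

Call:
servo_tool(targets=[[0,0,0,-45,0,0,0.4],[0.08,0,0,-100,-3,-2,0.4],[0.24,0,0,-129,-25,-20,0.4],[0.42,0,0,-129,-58,-48,0.4],[0.6,0,0,-129,-95,-78,0.4],[0.78,0,0,-129,-130,-107,0.4],[0.93,0,0,-129,-162,-133,0.4],[0.996,0,0,-129,-180.4,-148.2,0.4]])

```text
time_s: 28.8
eef_pos: [0.4972, 0.3044, 0.1711]
eef_rot: [-0.031, -0.706, -0.031, 0.707]
wrist_force: [-0.7, -0.1, 0.5]
opening: 0.704
```

```bash
cat >> h.py <<'E'
T=np.array([.4979,.3036,.090])
E
python3 - <<'E'
from h import *
go((T[0],T[1],.034),yaw=T[2]-np.pi/2)
nice("a4","scene",265,185,160,120,5)
E
```

```text
t 28.8 pos [0.4972 0.3044 0.1711] yaw -1.482 -> -1.481 open 0.704 q6 1.83 F [-0.7 -0.1  0.5]
rv [-0.002  0.     0.001] norm deg 0.1
shift [137.1   1.   -0.6]
```

View pics/a4.png

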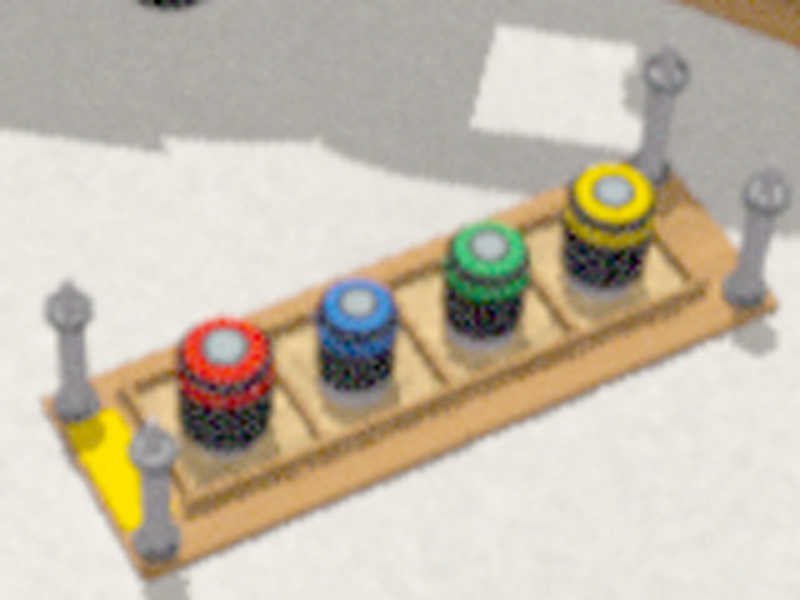

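Run:
```python
from h import *
u=un([(226,346),(357,303),(489,245),(612,190)],5,265,185)
for k,uv,h in zip("rbgy",u,(.054,.048,.05,.052)):
    X=ray("scene",uv,.01+h);print(k,(rz(S[2]).T@(X-[S[0],S[1],0])).round(4))
```

```text
r [-0.0896  0.      0.064 ]
b [-0.0306 -0.0007  0.058 ]
g [ 0.0312 -0.0003  0.06  ]
y [0.0908 0.0004 0.062 ]
```

Call:
servo_tool(targets=[[-0.002,0,0,25,1,-0.6,0.2],[-0.002,0,0,55,1,-0.6,0.2],[-0.002,0,0,85,1,-0.6,0.2],[-0.002,0,0,110,1,-0.6,0.2],[-0.002,0,0,125,1,-0.6,0.2],[-0.002,0,0,133,1,-0.6,0.2],[-0.002,0,0,137,1,-0.6,0.2],[-0.002,0,0,137,1,-0.6,0.2]])

```text
time_s: 29.9
eef_pos: [0.4981, 0.304, 0.0345]
eef_rot: [0.033, 0.706, 0.034, -0.706]
wrist_force: [0.3, 0.1, 0.5]
opening: 0.6
```

Run:
```python
from h import *
go((T[0],T[1],.034),yaw=T[2]-np.pi/2)
nice("t1","scene",320,70,160,130,5)
```

```text
t 29.9 pos [0.4981 0.304  0.0345] yaw -1.476 -> -1.481 open 0.6 q6 1.82 F [0.3 0.1 0.5]
rv [ 0.004 -0.     0.001] norm deg 0.3
shift [0.5 0.4 0.3]
```

View pics/t1.png

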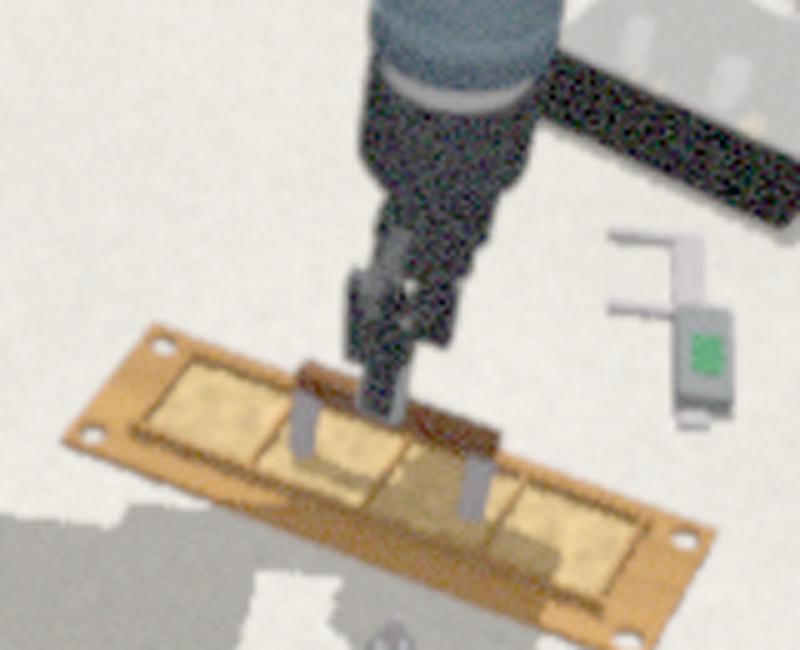

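Call:
servo_tool(targets=[[0.004,0,0,2,0.4,0.3,0.2],[0.004,0,0,4,0.4,0.3,0],[0.004,0,0,4,0.4,0.3,-0.2],[0.004,0,0,4,0.4,0.3,-0.4],[0.004,0,0,4,0.4,0.3,-0.6],[0.004,0,0,4,0.4,0.3,-0.8],[0.004,0,0,4,0.4,0.3,-1],[0.004,0,0,4,0.4,0.3,-1]])

```text
time_s: 31.0
eef_pos: [0.4979, 0.3038, 0.0307]
eef_rot: [0.032, 0.707, 0.032, -0.706]
wrist_force: [-0.0, 0.2, -0.2]
opening: -0.001
```

Call:
servo_tool(targets=[[0,0,0,0,0,0,-1],[0,0,0,0,0,0,-1],[0,0,0,-1,0,0,-1],[0,0,0,-3,0,0,-1],[0,0,0,-6,0,0,-1],[0,0,0,-10,0,0,-1],[0,0,0,-15,0,0,-1],[0,0,0,-20,0,0,-1]])

```text
time_s: 32.0
eef_pos: [0.4981, 0.3038, 0.0512]
eef_rot: [0.031, 0.707, 0.032, -0.706]
wrist_force: [0.7, 0.1, -0.8]
opening: -0.0
```

Run:
```python
from h import *
go((T[0],T[1],.034),bay(0,.2),yaw=S[2]-np.pi/2)
nice("t2","scene",320,70,160,130,5)
```

```text
t 32.0 pos [0.4981 0.3038 0.0512] yaw -1.48 -> -0.485 open -0.0 q6 1.82 F [ 0.7  0.1 -0.8]
rv [-0.995 -0.001  0.001] norm deg 57.0
shift [17.2  0.2  0.2]
shift [-149.2  299.2  -21.9]
```

View pics/t2.png

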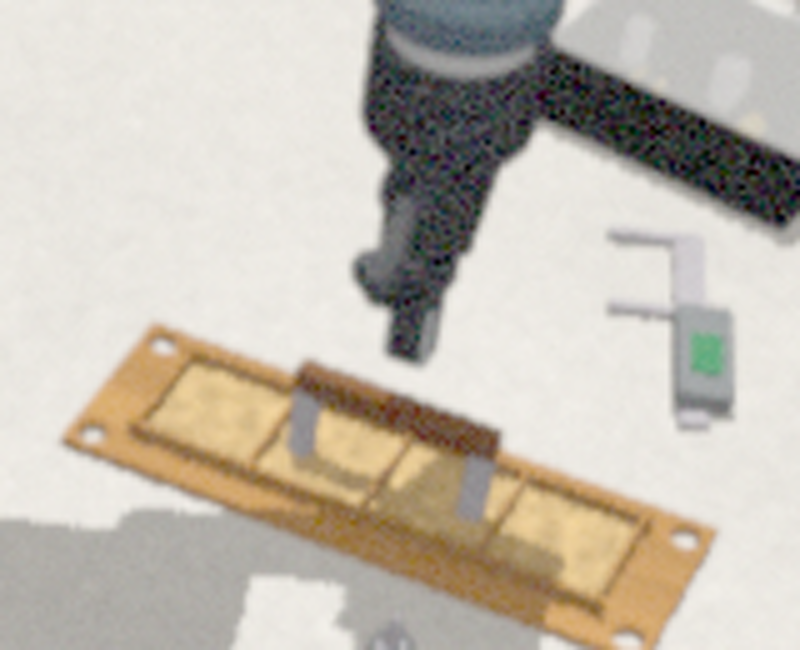

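Run:
```python
from h import *
for z in(.05,.06,.07,.08,.09,.1): print(z,(proj("scene",[.4981,.3038,z])[0]-[320,70])*5)
nice("t2t","top",140,160,90,150,4)
for z in(.05,.07,.09): print(z,(proj("top",[.4981,.3038,z])[0]-[140,160])*4)
```

```text
0.05 [394.46164659 411.85572691]
0.06 [397.13746327 395.79954681]
0.07 [399.84656578 379.54363586]
0.08 [402.58957908 363.08424389]
0.09 [405.3671439  346.41752629]
0.1 [408.17991721 329.53954095]
0.05 [144.75833131 292.99454807]
0.07 [136.35540586 289.23995762]
0.09 [127.69650762 285.37099356]
```

View pics/t2t.png

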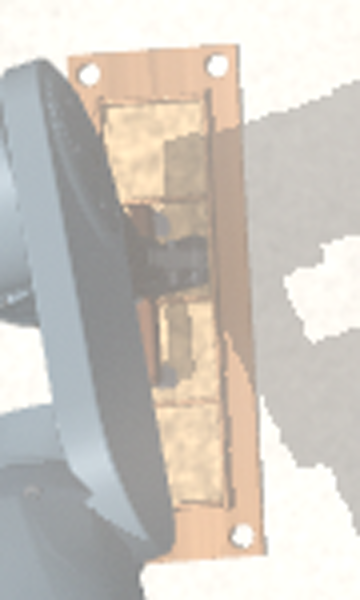

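Call:
servo_tool(targets=[[0,0,0,0,0,0,0],[0,0,0,0,0,0,0],[0,0,0,0,0,0,0.1],[0,0,0,5,0,0,0.1],[0,0,0,15,0.2,0,0.1],[0,0,0,25,0.2,0,0.1],[0,0,0,33,0.2,0,0.1],[0,0,0,35,0.2,0,0.1]])

```text
time_s: 33.2
eef_pos: [0.4975, 0.3034, 0.0148]
eef_rot: [-0.032, -0.706, -0.032, 0.707]
wrist_force: [0.4, 0.7, 0.8]
opening: 0.551
```

Call:
servo_tool(targets=[[0,0,0,2,0,0,0.1],[0,0,0,4,0,0,0.1],[0,0,0,6,0,0,0.1],[0,0,0,8,0,0,0.1],[0,0,0,10,0,0,0.1],[0,0,0,12,0,0,0.1],[0,0,0,12,0,0,0.1],[0,0,0,12,0,0,0.1]])

```text
time_s: 34.2
eef_pos: [0.4975, 0.3034, 0.0028]
eef_rot: [-0.032, -0.706, -0.032, 0.707]
wrist_force: [0.3, 1.0, 0.5]
opening: 0.549
```

Run:
```python
from h import *
go((T[0],T[1],.004),yaw=T[2]-np.pi/2)
nice("t3","scene",320,70,160,130,5)
```

```text
t 34.2 pos [0.4975 0.3034 0.0028] yaw -1.48 -> -1.481 open 0.549 q6 1.82 F [0.3 1.  0.5]
rv [0.    0.001 0.001] norm deg 0.1
shift [-1.2 -0.2 -0.4]
```

View pics/t3.png

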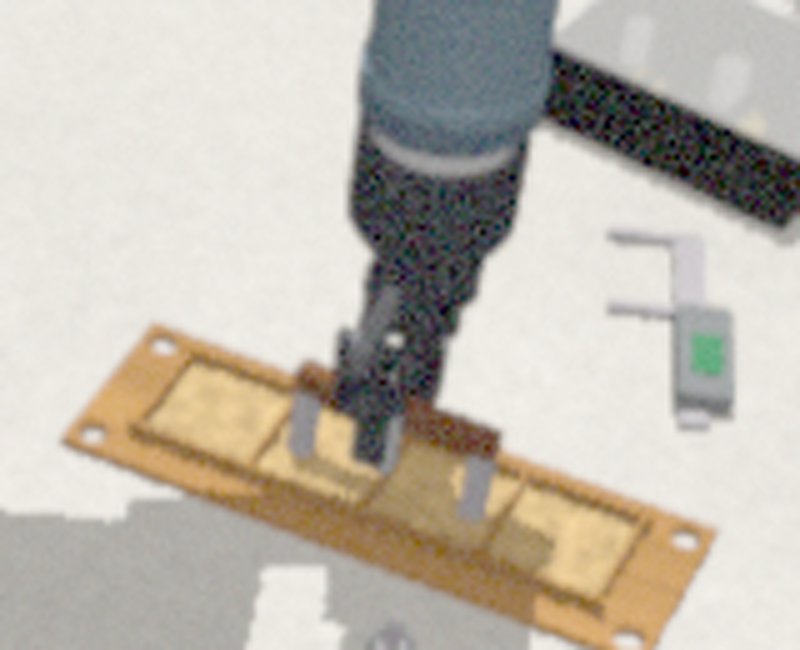

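Call:
servo_tool(targets=[[0,0,0,-1,0,0,-0.1],[0,0,0,-1,0,0,-0.3],[0,0,0,-1,0,0,-0.5],[0,0,0,-1,0,0,-0.65],[0,0,0,-1,0,0,-0.75],[0,0,0,-1,0,0,-0.85],[0,0,0,-1,0,0,-1],[0,0,0,-1,0,0,-1]])

```text
time_s: 35.3
eef_pos: [0.4976, 0.3034, 0.0041]
eef_rot: [-0.032, -0.706, -0.032, 0.707]
wrist_force: [-1.0, -0.6, 3.2]
opening: 0.123
```

Run:
```python
from h import *
go((T[0],T[1],.004),yaw=T[2]-np.pi/2)
nice("t4","scene",320,70,160,130,5)
```

```text
t 35.3 pos [0.4976 0.3034 0.0041] yaw -1.48 -> -1.481 open 0.123 q6 1.82 F [-1.  -0.6  3.2]
rv [0.    0.    0.001] norm deg 0.1
shift [ 0.1 -0.1 -0.3]
```

View pics/t4.png

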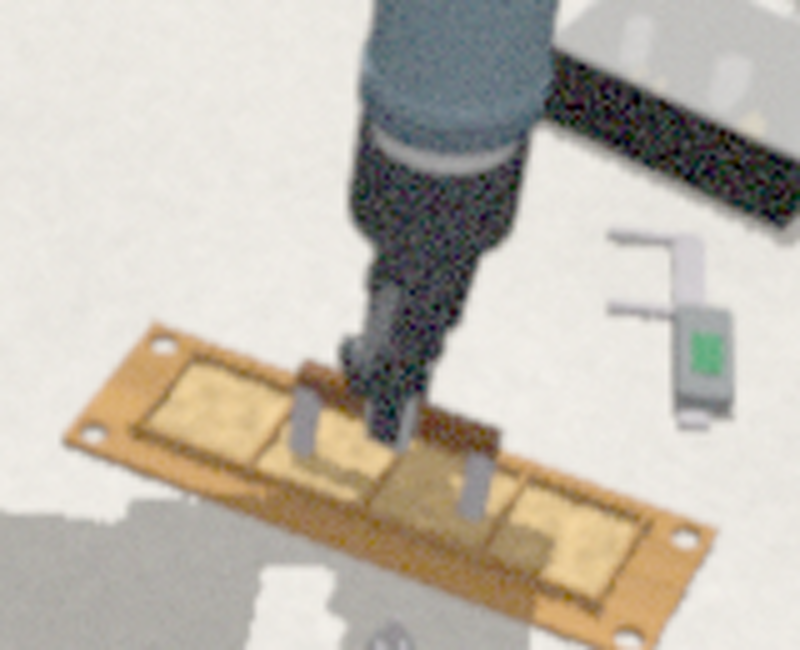

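Call:
servo_tool(targets=[[0,0,0,-3,0,0,-1],[0,0,0,-8,0,0,-1],[0,0,0,-15,0,0,-1],[0,0,0,-25,0,0,-1],[0,0,0,-38,0,0,-1],[0,0,0,-50,0,0,-1],[0,0,0,-58,0,0,-1],[0,0,0,-60,0,0,-1]])

```text
time_s: 36.4
eef_pos: [0.4981, 0.3036, 0.065]
eef_rot: [0.031, 0.707, 0.032, -0.706]
wrist_force: [-0.5, 0.2, -4.1]
opening: 0.127
```

Run:
```python
from h import *
go((T[0],T[1],.15),bay(0,.15),yaw=S[2]-np.pi/2)
nice("t5","scene",310,50,170,150,5)
```

```text
t 36.4 pos [0.4981 0.3036 0.065 ] yaw -1.48 -> -0.485 open 0.127 q6 1.82 F [-0.5  0.2 -4.1]
rv [-0.995 -0.002  0.001] norm deg 57.0
shift [-85.   -0.2   0.2]
shift [-85.4 299.  -21.8]
```

View pics/t5.png

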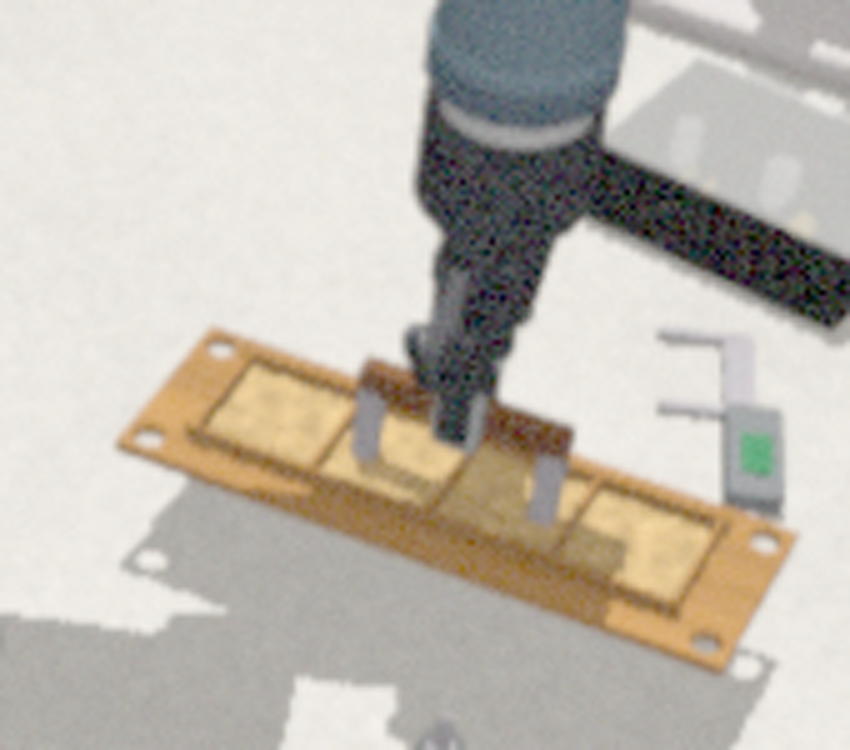

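Call:
servo_tool(targets=[[0,0,0,-15,0,0,-1],[0,0,0,-40,0,0,-1],[0,0,0,-65,0,0,-1],[-0.03,0,0,-80,10,-1,-1],[-0.1,0,0,-85,30,-2,-1],[-0.2,0,0,-85,60,-4,-1],[-0.31,0,0,-85,92,-7,-1],[-0.42,0,0,-85,125,-9,-1]])

```text
time_s: 37.5
eef_pos: [0.5181, 0.1787, 0.1498]
eef_rot: [0.18, 0.684, 0.18, -0.684]
wrist_force: [-0.1, -0.3, -4.7]
opening: 0.126
```

Run:
```python
from h import *
go(bay(0,.15),yaw=S[2]-np.pi/2)
```

```text
t 37.5 pos [0.5181 0.1787 0.1498] yaw -1.056 -> -0.485 open 0.126 q6 1.17 F [-0.1 -0.3 -4.7]
rv [-0.571 -0.001  0.001] norm deg 32.7
shift [ -0.3 163.1  59.2]
```

Call:
servo_tool(targets=[[-0.1,0,0,0,30,11,-1],[-0.2,0,0,0,60,22,-1],[-0.3,0,0,0,88,32,-1],[-0.39,0,0,0,113,41,-1],[-0.47,0,0,0,135,49,-1],[-0.53,0,0,0,150,54.5,-1],[-0.565,0,0,0,161,58.5,-1],[-0.571,0,0,0,163,59.2,-1]])

```text
time_s: 38.5
eef_pos: [0.547, 0.007, 0.1502]
eef_rot: [0.365, 0.606, 0.365, -0.605]
wrist_force: [0.1, -1.7, -4.2]
opening: 0.126
```

Run:
```python
from h import *
go(bay(0,.15),yaw=S[2]-np.pi/2)
nice("t6","scene",240,80,210,220,3.5,n=3)
nice("t6t","top",225,140,170,140,4.7,n=3)
```

```text
t 38.5 pos [0.547  0.007  0.1502] yaw -0.487 -> -0.485 open 0.126 q6 0.28 F [ 0.1 -1.7 -4.2]
rv [-0.001 -0.001 -0.   ] norm deg 0.1
shift [ 0.2 -0.4 -0.4]
```

View pics/t6.png

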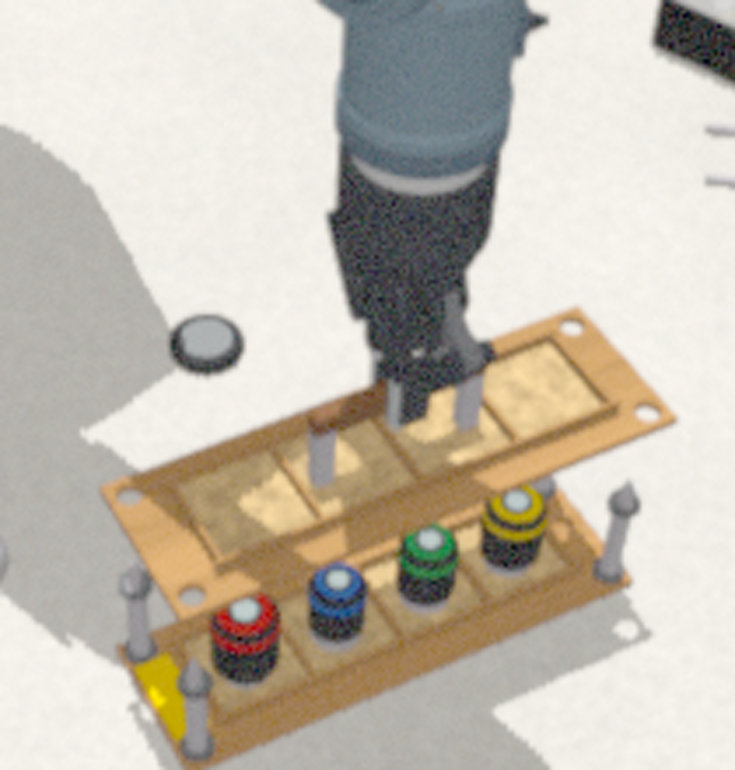

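View pics/t6t.png

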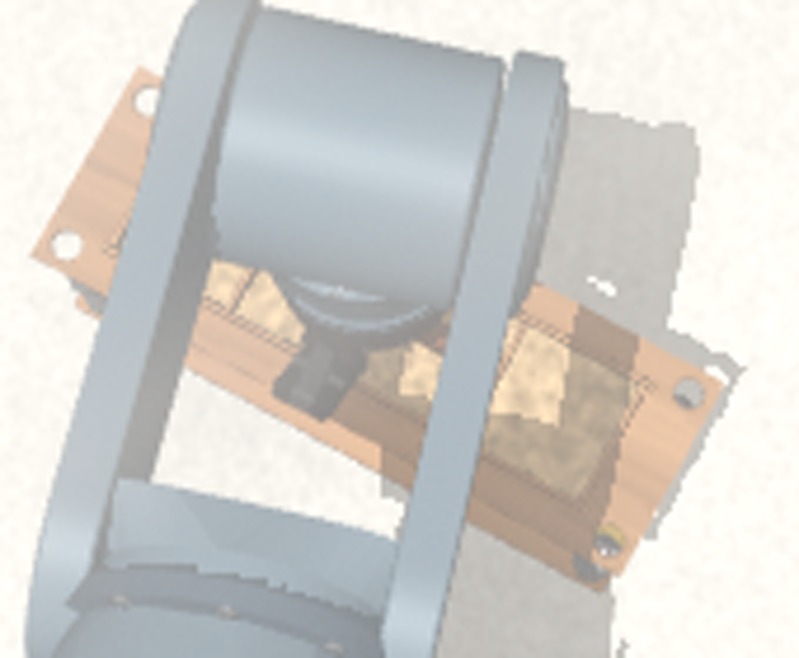

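Run:
```python
from h import *
np.set_printoptions(precision=4,suppress=True)
def L(z):return np.array([(-.14,-.038,z),(-.14,.038,z),(.14,-.038,z),(.14,.038,z)])
tt=un([(689,393),(608,543),(147,100),(67,245)],4.7,225,140)
ts=un([(192,596),(130,496),(647,412),(572,327)],3.5,240,80)
for z in(.148,.151):
  for g in ([("top",L(z),tt)],[("scene",L(z),ts)],[("top",L(z),tt),("scene",L(z),ts)]):
    p,r=fit(g,S);print(z,p,np.abs(r).max(), (rz(S[2]).T@[p[0]-S[0],p[1]-S[1],0])[:2])
```

```text
0.148 [0.5474 0.0095 1.0843] 0.5061589347069173 [0.002  0.0003]
0.148 [0.5466 0.0097 1.0849] 0.2958908519063641 [0.0017 0.0011]
0.148 [0.547  0.0095 1.0845] 0.5008247035103466 [0.0018 0.0007]
0.151 [0.547  0.0094 1.0842] 0.39412022774519073 [0.0017 0.0007]
0.151 [0.5479 0.0074 1.0859] 0.15046806158284198 [ 0.0003 -0.0011]
0.151 [0.5474 0.0086 1.0853] 0.6518109298527293 [ 0.0011 -0.    ]
```

Call:
servo_tool(targets=[[0,0,0,5,-0.3,0.8,-1],[0,0,0,15,-0.3,0.8,-1],[0,0,0,25,-0.3,0.8,-1],[0,0,0,35,-0.3,0.8,-1],[0,0,0,43,-0.3,0.8,-1],[0,0,0,48,-0.3,0.8,-1],[0,0,0,50,-0.3,0.8,-1],[0,0,0,50,-0.3,0.8,-1]])

```text
time_s: 39.8
eef_pos: [0.5461, 0.0077, 0.0998]
eef_rot: [0.365, 0.606, 0.366, -0.605]
wrist_force: [-0.6, -0.6, -4.0]
opening: 0.125
```

Run:
```python
from h import *
go(bay(0,.0781),yaw=S[2]-np.pi/2)
nice("t7","scene",255,170,180,140,4.4,n=3)
nice("t7t","top",225,140,170,140,4.7,n=3)
```

```text
t 39.8 pos [0.5461 0.0077 0.0998] yaw -0.485 -> -0.485 open 0.125 q6 0.28 F [-0.6 -0.6 -4. ]
rv [ 0.    -0.001  0.   ] norm deg 0.1
shift [21.7  0.7 -0.2]
```

View pics/t7.png

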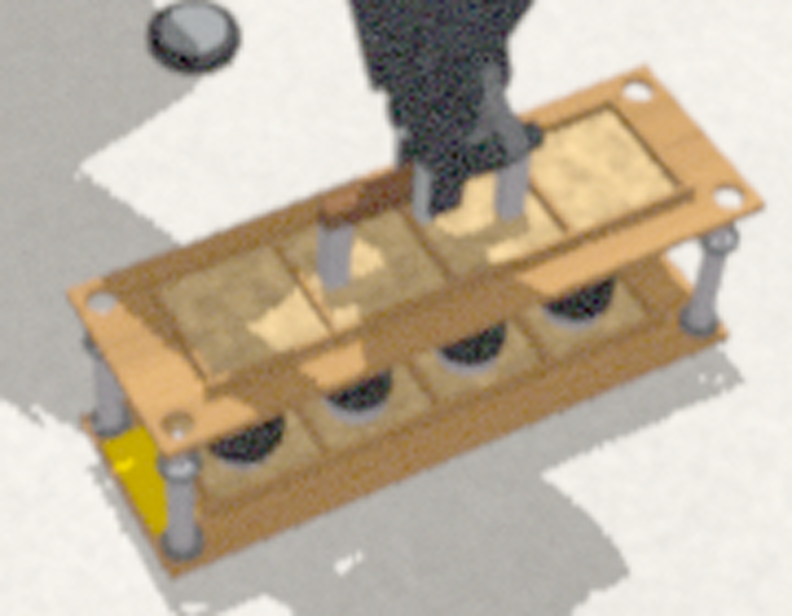

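View pics/t7t.png

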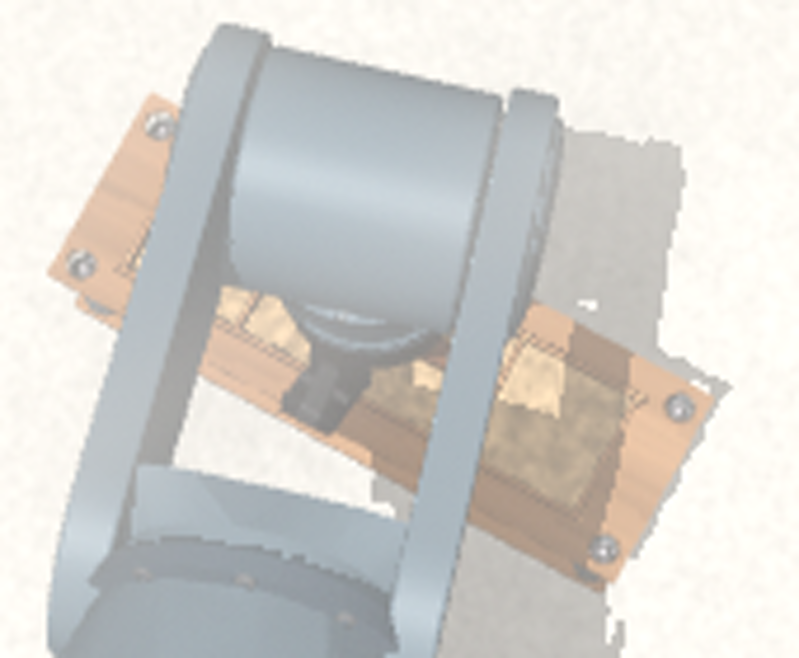

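Call:
servo_tool(targets=[[0,0,0,2,0.5,0.4,-1],[0,0,0,5,0.5,0.4,-1],[0,0,0,8,0.5,0.4,-1],[0,0,0,11,0.5,0.4,-1],[0,0,0,13.5,0.5,0.4,-1],[0,0,0,15.5,0.5,0.4,-1],[0,0,0,17,0.5,0.4,-1],[0,0,0,18,0.5,0.4,-1]])

```text
time_s: 41.1
eef_pos: [0.5465, 0.0072, 0.0819]
eef_rot: [0.365, 0.606, 0.366, -0.605]
wrist_force: [0.4, 0.6, -3.9]
opening: 0.129
```

Run:
```python
from h import *
go(bay(0,.0781),yaw=S[2]-np.pi/2)
```

```text
t 41.1 pos [0.5465 0.0072 0.0819] yaw -0.485 -> -0.485 open 0.129 q6 0.28 F [ 0.4  0.6 -3.9]
rv [ 0.    -0.001 -0.   ] norm deg 0.1
shift [ 3.8  0.1 -0.5]
```

No contact yet, and the weight is unchanged at −3.9 N. I'll take the last 4 mm slowly.

Call:
servo_tool(targets=[[0,0,0,1,0,0,-1],[0,0,0,2,0,0,-1],[0,0,0,3,0,0,-1],[0,0,0,3.8,0,0,-1],[0,0,0,4.3,0,0,-1],[0,0,0,4.3,0,0,-1],[0,0,0,4.3,0,0,-1],[0,0,0,4.3,0,0,-1]])

```text
time_s: 42.1
eef_pos: [0.5465, 0.0072, 0.0781]
eef_rot: [0.365, 0.606, 0.365, -0.605]
wrist_force: [-4.3, 0.3, 4.0]
opening: 0.128
```

Run:
```python
from h import *
go(bay(0,.0781),yaw=S[2]-np.pi/2)
nice("t8","scene",255,170,180,140,4.4,n=2)
```

```text
t 42.1 pos [0.5465 0.0072 0.0781] yaw -0.485 -> -0.485 open 0.128 q6 0.28 F [-4.3  0.3  4. ]
rv [ 0.    -0.001 -0.   ] norm deg 0.1
shift [-0.   0.  -0.5]
```

View pics/t8.png

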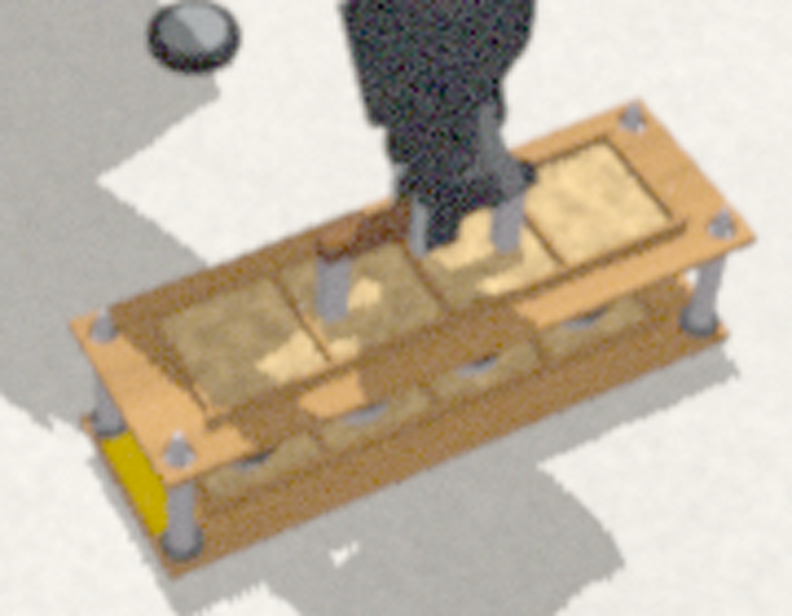

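The pins stick out through all four holes, at (103,323), (178,445), (632,117) and (720,222) in the crop. The wrist force has turned to +4 N, so the tray is seated at the predicted height. I'll release gently and rise.

Call:
servo_tool(targets=[[0,0,0,0.3,0,0,-0.8],[0,0,0,0.3,0,0,-0.7],[0,0,0,0.3,0,0,-0.5],[0,0,0,0.3,0,0,-0.3],[0,0,0,0.3,0,0,-0.1],[0,0,0,0.3,0,0,0.1],[0,0,0,0,0,0,0.1],[0,0,0,-2,0,0,0.1]])

```text
time_s: 43.2
eef_pos: [0.5464, 0.0072, 0.08]
eef_rot: [0.365, 0.606, 0.366, -0.605]
wrist_force: [-0.1, -0.4, -0.6]
opening: 0.552
```

Call:
servo_tool(targets=[[0,0,0,-5,0,0,0.1],[0,0,0,-15,0,0,0.1],[0,0,0,-30,0,0,0.1],[0,0,0,-50,0,0,0.1],[0,0,0,-75,0,0,0.1],[0,0,0,-100,0,0,0.1],[0,0,0,-120,0,0,0.1],[0,0,0,-130,0,0,0.1]])

```text
time_s: 44.2
eef_pos: [0.5472, 0.0069, 0.2124]
eef_rot: [0.366, 0.607, 0.365, -0.604]
wrist_force: [0.4, -0.6, 0.7]
opening: 0.549
```

Call:
servo_tool(targets=[[0,0,0,-10,-40,0,0.1],[0,0,0,-20,-90,0,0.1],[0,0,0,-20,-140,0,0.1],[0,0,0,-20,-170,0,0.1],[0,0,0,-20,-180,0,0.1],[0,0,0,-20,-180,0,0.1],[0,0,0,-20,-180,0,0.1],[0,0,0,-20,-180,0,0.1]])

```text
time_s: 45.2
eef_pos: [0.3885, 0.0903, 0.2317]
eef_rot: [0.366, 0.607, 0.365, -0.605]
wrist_force: [0.7, 0.8, 0.4]
opening: 0.552
```

Run:
```python
from h import *
go(bay(0,.0781),yaw=S[2]-np.pi/2)
nice("f1","scene",255,170,180,140,4.4,n=3)
nice("f1t","top",225,140,170,140,4.7,n=3)
```

```text
t 45.2 pos [0.3885 0.0903 0.2317] yaw -0.486 -> -0.485 open 0.552 q6 0.41 F [0.7 0.8 0.4]
rv [-0.001 -0.002 -0.003] norm deg 0.2
shift [154.1 178.2  -0.4]
```

View pics/f1.png

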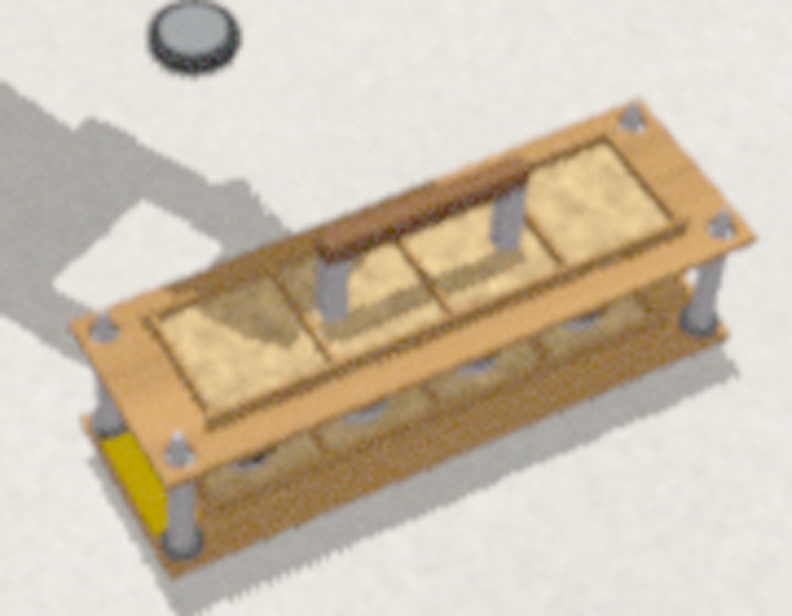

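View pics/f1t.png

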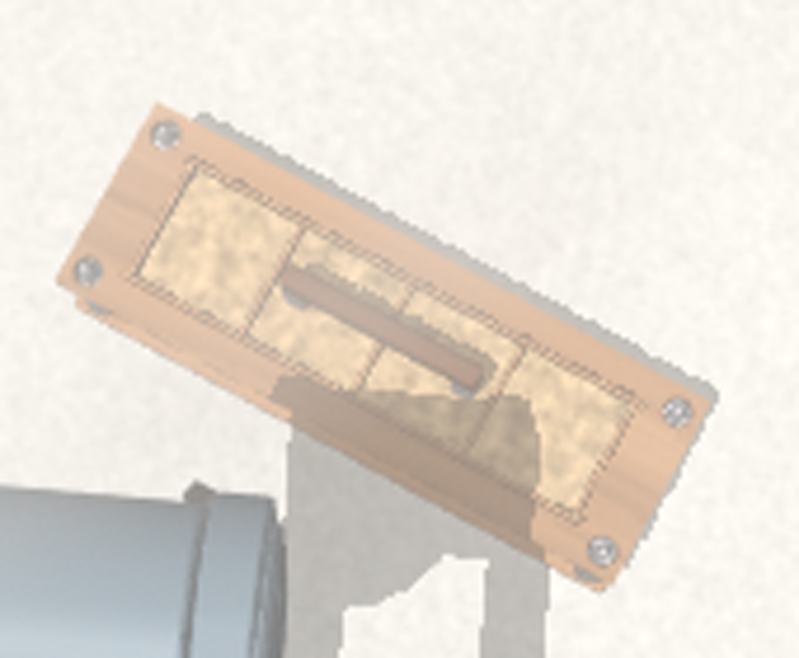

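The tray sits level with all four pins through their holes (top crop (165,134), (88,270), (676,411), (601,550)). The arm is well clear, so I'm handing in.

Run:
```python
from bench import ctrl
print(ctrl.hand_in())
```

```text
the job is handed in; nothing more can be done
None
```

The job is done and was handed in at about 45 s on the robot's clock; the hand-in reported no verdict.

- **Eyepieces:** I moved them in rack order from the yellow end (red, blue, green, yellow) into stand bays 1 to 4. Before the tray went on, the scene image showed all four upright, within about 1.5 mm of their bay centres.
- **Tray:** I set it over the posts by its handle. In the last pictures all four pins come through their holes. It seated at the predicted tool height (0.078 m), the wrist force changed from about -4 N to +4 N at contact, and the arm was clear afterwards.
- **What disagreed:** The first try at the handle closed above it and gripped nothing; no harm was done. In the images the fingertips sat about 30 mm higher than the reported tool position, so I gripped about 27 mm lower the second time. The eyepieces were gripped higher on the body than planned, but they held firmly.
- **Not checked:** Once the tray was on, only the bases of the eyepieces could be seen, so I did not measure their positions again.

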